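# Load the dry block heater from the transport box and start it

## Task

The samples that came in the lidded transport box have to be heated: take the lid off the box and the cover off the block heater, and stand every tube from the box fully down in a free well of the heater's block, leaving the reference tubes that are already in the block where they are. Put the cover back squarely over the block and then press the heater's start button fully down; the empty box gets its lid back on too. Leave everything else on the bench alone.

Things in the scene. Friction and masses are not known exactly. Their poses are not given: they have to be found in the camera images.
- heater: dry block heater: white housing 250 mm (its x) by 190 mm (its y), fixed. Origin: centre of its underside, on the bench; x runs from the control panel at its front to its back, z up. Front control deck (x -125 to -45 mm) 57 mm high at most, rear deck (x -45 to +125 mm) 80 mm high. The aluminium block stands up through the rear deck
- block (a point): centre of the top of the heater's block (x = +40 mm, y = 0, z = 100 mm in the heater's frame; same axes). Block top 110 mm (x) by 128 mm (y), 20 mm above the deck. Six round upright wells in it, 28 mm wide, 50 mm deep, at x = -33 and +33 mm, y = -40, 0, +40 mm from here; a tube in a well stands out 55 mm
- hood: the heater's loose grey cover, a hood open below: 126 (x) by 144 (y) mm outside, 90 mm high, walls 4 mm, about 0.3 kg; black round knob 34 mm across, 42 mm high on the middle of its top. Origin: centre of its lower edge, z up. In place it stands on the rear deck round the block, origin 20 mm below the centre of the block's top, axes parallel (either way round), 4 mm of play each side
- start (a joint): start push button of the heater: travel in m, 0 out, 0.006 fully down; it springs back, fully down takes about 5 N
- start_top (a point): centre of the start button's top face (28 mm across, black, facing up, 71 mm above the bench when out), on the front control deck at x = -85 mm, y = -55 mm in the heater's frame
- box: tube transport box of pale plastic, fixed, 144 mm (its x) by 180 mm (its y). Origin: centre of its underside, z up. A ledge 45 mm high runs round the rack in its middle, which is 110 (x) by 146 (y) mm and 70 mm high. Six square cells in it, 29 mm wide, floor 12 mm above the bench, at x = -33 and +33 mm, y = -46, 0, +46 mm; a tube in a cell stands out 47 mm
- lid: the box's loose pale lid, open below: 126 (x) by 162 (y) mm outside, 84 mm high, walls 4 mm, about 0.22 kg; bridge handle on top, a bar 14 mm square and 92 mm long along its y, its middle 121 mm above the lid's lower edge. Origin: centre of its lower edge, z up. In place it stands on the box's ledge round the rack, origin 45 mm above the box's, axes parallel (either way round), 4 mm of play each side
- clear (a point): a point on the bench; the bare bench between heater and box, at least 220 mm wide (y), reaches 150 mm from here towards the robot and 150 mm away from it: room for hood and lid, one beyond the other
- tube1: screw-capped amber tube like all the others, 105 mm long: glass 25 mm across with a tapered foot (17 mm across at the bottom), from 85 mm up a white cap 30 mm across, 20 mm high; 85 g. Origin: centre of its bottom, z along the tube to the cap. At the start it stands in a cell of the box under the lid; it may be absent
- tube2: screw-capped amber tube like all the others, 105 mm long: glass 25 mm across with a tapered foot (17 mm across at the bottom), from 85 mm up a white cap 30 mm across, 20 mm high; 85 g. Origin: centre of its bottom, z along the tube to the cap. At the start it stands in a cell of the box under the lid; it may be absent
- tube3: screw-capped amber tube like all the others, 105 mm long: glass 25 mm across with a tapered foot (17 mm across at the bottom), from 85 mm up a white cap 30 mm across, 20 mm high; 85 g. Origin: centre of its bottom, z along the tube to the cap. At the start it stands in a cell of the box under the lid; it may be absent
- tube4: screw-capped amber tube like all the others, 105 mm long: glass 25 mm across with a tapered foot (17 mm across at the bottom), from 85 mm up a white cap 30 mm across, 20 mm high; 85 g. Origin: centre of its bottom, z along the tube to the cap. At the start it stands in a cell of the box under the lid; it may be absent
- tube5: screw-capped amber tube like all the others, 105 mm long: glass 25 mm across with a tapered foot (17 mm across at the bottom), from 85 mm up a white cap 30 mm across, 20 mm high; 85 g. Origin: centre of its bottom, z along the tube to the cap. At the start it stands in a cell of the box under the lid; it may be absent
- tube6: screw-capped amber tube like all the others, 105 mm long: glass 25 mm across with a tapered foot (17 mm across at the bottom), from 85 mm up a white cap 30 mm across, 20 mm high; 85 g. Origin: centre of its bottom, z along the tube to the cap. At the start it stands in a cell of the box under the lid; it may be absent
- ref1: screw-capped amber tube like all the others, 105 mm long: glass 25 mm across with a tapered foot (17 mm across at the bottom), from 85 mm up a white cap 30 mm across, 20 mm high; 85 g. Origin: centre of its bottom, z along the tube to the cap. A reference tube that already stands in a well of the block and stays there; it may be absent
- ref2: screw-capped amber tube like all the others, 105 mm long: glass 25 mm across with a tapered foot (17 mm across at the bottom), from 85 mm up a white cap 30 mm across, 20 mm high; 85 g. Origin: centre of its bottom, z along the tube to the cap. A reference tube that already stands in a well of the block and stays there; it may be absent
- ref3: screw-capped amber tube like all the others, 105 mm long: glass 25 mm across with a tapered foot (17 mm across at the bottom), from 85 mm up a white cap 30 mm across, 20 mm high; 85 g. Origin: centre of its bottom, z along the tube to the cap. A reference tube that already stands in a well of the block and stays there; it may be absent
- amber_bottle: amber jar with a white cap, 70 mm across, 165 mm high, bystander; origin: centre of its underside
- wash_bottle: white wash bottle with a blue cap and bent spout, 64 mm across, 200 mm high, bystander; origin: centre of its underside
- beaker: white beaker, 66 mm across, 85 mm high, bystander; origin: centre of its underside
- tip_box: box of pipette tips, 85 by 120 mm, 65 mm high, bystander; origin: centre of its underside
- pipette: white micropipette lying on the bench, about 250 mm long along its x, bystander; origin: on the bench under its middle
Mind the look-alikes: they are no part of the job. What is shaped like the lid but brown is not meant. What is shaped like the hood but purple is not meant.

How it is judged:
On the way, in this order (a step that is already met when the one before it is completed fails the run):
1. every tube from the box stands fully down in a well of the block (horizontal distance between each of tube1, tube2, tube3, tube4, tube5, tube6, ref1, ref2, ref3 and block below 0.06 m and z of each of tube1, tube2, tube3, tube4, tube5, tube6, ref1, ref2, ref3 in the frame of heater below 0.056 m and angle between each of tube1, tube2, tube3, tube4, tube5, tube6, ref1, ref2, ref3's own z axis and vertical below 0.15 rad), for 0.2 s.
2. the cover is back in place over the loaded block (all of step 1 and x of hood in the frame of heater between 0.032 and 0.048 m and y of hood in the frame of heater between -0.008 and 0.008 m and z of hood in the frame of heater between 0.076 and 0.084 m and angle between hood's own z axis and vertical below 0.05 rad and angle between the x axis of hood and the x axis of heater, either way round below 0.12 rad), for 0.2 s.
3. the start button is pressed with the cover in place (value of joint start above 0.004 m and x of hood in the frame of heater between 0.032 and 0.048 m and y of hood in the frame of heater between -0.008 and 0.008 m and z of hood in the frame of heater between 0.076 and 0.084 m and angle between hood's own z axis and vertical below 0.05 rad and angle between the x axis of hood and the x axis of heater, either way round below 0.12 rad), for 0.1 s.
At the end, for the whole second after the job is handed in: All tubes stand in wells (6 mm of the floor, 0.15 rad of upright); hood on the heater and lid on the box, each within 8 mm sideways, 4 mm in height and 0.12 rad of its place; all at rest; start was pressed over 4 mm once the cover was on, and is let go (all of step 2 and x of lid in the frame of box between -0.008 and 0.008 m and y of lid in the frame of box between -0.008 and 0.008 m and z of lid in the frame of box between 0.041 and 0.049 m and angle between lid's own z axis and vertical below 0.05 rad and angle between the x axis of lid and the x axis of box, either way round below 0.12 rad and linear speed of each of tube1, tube2, tube3, tube4, tube5, tube6, hood, lid below 0.02 m/s and value of joint start below 0.002 m); the robot touches nothing.
It fails at once if a bystander is pushed more than 30 mm or knocked over (distance of any of amber_bottle, wash_bottle, beaker, tip_box, pipette from where it was at the start of the episode above 0.03 m).
It fails at once if a reference tube is pulled out of its well (z of any of ref1, ref2, ref3 in the frame of heater above 0.085 m).
Of tube1, tube2, tube3, tube4, tube5, tube6 only 2 to 4 are there at a start; the rules pass over those that are not, and their reading is None.
Of ref1, ref2, ref3 only 1 to 2 are there at a start; the rules pass over those that are not, and their reading is None.
At some moment in a run one of hood, lid may be knocked a few centimetres aside while the robot is not near it.
Once in a run the grip may slacken for a moment while it holds something.
It also fails if it takes over 210 s, if anything falls off the work surface, if the arm or the gripper's body presses on something with over 40 N, if the wrist force passes 120 N, or if a joint passes its speed limit or range.

## Robot

A 6-joint arm with a two-finger parallel gripper is mounted at the origin on the work surface. World frame = base frame: x ahead of the robot, y to its left, z up, the work surface at z = 0. Lengths are in m, angles in rad, forces in N, time in s.
With the tool pointing down it reaches from about 0.3 to 0.85 m from the base axis. Payload 4.2 kg.
Tool frame: the origin (TCP) lies midway between the tips of the shut fingers; the grasp point (between the pads) lies 19 mm behind it; z points along the fingers, y is the direction in which the jaws open and shut (so a half turn about z gives the same grasp; the last joint's range is limited). The gripper opens to 91 mm and grips with 3 to 60 N. Pads are 32 mm wide; open, the fingers measure 118 mm over their backs; the gripper's body (76 mm by 178 mm) begins 60 mm behind the grasp point.
Start: joints at [1.086, 0.32, 1.565, -0, 1.257, -0.02], TCP at [0.258, 0.514, 0.214] pointing down, gripper open.
Joint ranges: [-3.11, 3.11], [-0.84, 2.01], [0.21, 2.61], [-1.34, 4.49], [0.05, 2.63], [-2.56, 2.56]. Speed limits (rad/s): [2.57, 2.57, 3.14, 3.14, 3.14, 3.14].

## Interface

Orientations are given as a 3x3 rotation matrix whose columns are the frame's x, y, z axes.
In Python, from workcell import arm, viewer, ticket gives the robot as it stands. The module is installed in compiled form; this text tells all that it offers.
- The arm moves only by the tool servo_tool, never from a script. Its argument "motion" is a list of rows, each a list of 5 numbers: the finger opening in mm, from 0 to 91.2, then the shift along the tool's x, y, z in mm, then the turn about the tool's z in degrees. A call has 1 to 5 rows; each row is the pose to reach, as a shift and turn from the pose commanded when the call began, along the tool's axes at that moment; what a row does not reach only later rows make up. A row lasts 1/10 s, in which the tool goes at most 50 mm and 8.59 degrees, less where a joint would pass 70% of its speed; a pose out of reach is approached as far as the arm can. A call with a gripper value outside its range is refused whole. The fingers move at their own pace and stop on an object; the grip force is fixed at half the most. Time passes only in rows, so rows that repeat a pose let the fingers close. It gives the time, the measured TCP pose, the force and the opening at its end, in the units of the state.
- arm.get_state(): the state, without advancing time (a new reading comes with each control period).
- viewer.snapshot(name): name is "scene" or "top" or "wrist"; returns the picture (480x640x3 uint8, red, green, blue); there is no depth.
- viewer.camera_params(name): a dict with "vertical_fov" (degrees; the focal length in pixels is half the picture's height over the tangent of half this angle, whatever the lens; pixels are square), "cx", "cy" (the principal point, pixels), "T" (4x4, takes a point from camera to world coordinates). Camera axes: x right, y down, z forward; pixel columns grow to the right and rows downward; lengths in m; the calibration is good to about 2 mm. A picture is of the moment at which its call begins: read the wrist's pose just before it. camera_params takes no time and is no camera call; for the wrist camera it gives the pose at the moment of the call.
- ticket.close_job(): hands the job in, once; it reports no verdict.
The state is a dict: "time": time; "joint_pos": joint angles; "qvel": joint speeds; "joint_torque": joint torques, N m; "tcp_pos": TCP position; "tcp_rot": TCP orientation; "wrist_force": force on the tool from outside, world axes, zero at the start; "moment": the same for the moment, N m; "width": finger opening in m.
Only numpy, scipy, OpenCV 4.12 (cv2) and the standard library are available. Lean on these libraries where they do the work, as an engineer would, in place of code of your own. Each camera call takes 0.05 s, during which the arm holds its last target. There are 200 camera calls.

## Working session

There is one attempt and no reset: what is moved stays moved. The work goes in short steps, Python scripts to look and compute and a tool call to move; the robot and the scene stay as the last step left them, time stands still between calls to the robot, and variables do not carry over. Pictures are saved under pics/ and viewed, about 12 in all and at most 16, crops included, and the job is handed in when it is done.

Besides the shell and the picture viewer there is one more tool, called after "Emit:" by a JSON object that holds its "op" and its "data", one argument or row to a line. servo_tool: Moves the arm, as the interface text tells. Its arguments: {"type":"object","properties":{"motion":{"type":"array","items":{"type":"array","items":{"type":"number"}}}},"required":["motion"]}

```bash
mkdir -p pics
cat > h.py <<'E'
import numpy as np, cv2
from workcell import arm, viewer, ticket
def snap(n,f=None):
    P=viewer.camera_params(n); im=viewer.snapshot(n)
    if f: cv2.imwrite('pics/'+f,im[:,:,::-1])
    return im,P
def foc(P): return 240/np.tan(np.radians(P['vertical_fov'])/2)
def pix2w(P,u,v,z):
    T=np.array(P['T']); d=T[:3,:3]@np.array([(u-P['cx'])/foc(P),(v-P['cy'])/foc(P),1]); o=T[:3,3]
    return o+d*(z-o[2])/d[2]
def w2pix(P,p):
    T=np.array(P['T']); c=T[:3,:3].T@(np.array(p)-T[:3,3]); return np.array([P['cx']+foc(P)*c[0]/c[2],P['cy']+foc(P)*c[1]/c[2]])
def tool(target):
    s=arm.get_state(); return np.round(1000*np.array(s['tcp_rot']).T@(np.array(target)-np.array(s['tcp_pos'])),1)
E
python3 - <<'E'
from h import *
np.set_printoptions(precision=4,suppress=True)
for n in ('top','scene'):
    im,P=snap(n,n+'0.png'); print(n,P)
P=viewer.camera_params('wrist');print(P)
s=arm.get_state();print(s['time'],s['tcp_pos'],s['tcp_rot'],s['width'])
E
```

```text
top {'vertical_fov': 44.65908129332565, 'cx': 317.97938265607377, 'cy': 253.0211075456901, 'T': array([[-0.0039, -0.9979,  0.0641,  0.3836],
       [-0.9999,  0.0047,  0.0119, -0.0114],
       [-0.0122, -0.064 , -0.9979,  1.4435],
       [ 0.    ,  0.    ,  0.    ,  1.    ]])}
scene {'vertical_fov': 57.443598151615994, 'cx': 317.8254089665305, 'cy': 227.76958595877306, 'T': array([[-0.481 ,  0.7627, -0.4323,  0.9725],
       [ 0.8767,  0.4123, -0.2479,  0.2934],
       [-0.0109, -0.4983, -0.867 ,  1.0463],
       [ 0.    ,  0.    ,  0.    ,  1.    ]])}
{'vertical_fov': 66.4232767192768, 'cx': 315.9390494753281, 'cy': 239.3347620625941, 'T': array([[ 0.4482,  0.8568,  0.255 ,  0.1865],
       [ 0.8939, -0.4287, -0.1307,  0.5499],
       [-0.0027,  0.2866, -0.9581,  0.383 ],
       [ 0.    ,  0.    ,  0.    ,  1.    ]])}
0.1 [0.2575 0.5136 0.2132] [[-0.8939  0.4483 -0.0008]
 [ 0.4483  0.8939 -0.0014]
 [ 0.0001 -0.0016 -1.    ]] 0.09107521467837247
```

View pics/top0.png

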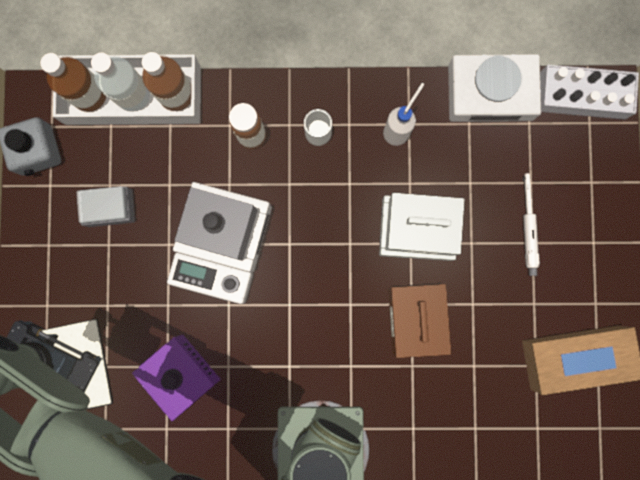

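View pics/scene0.png

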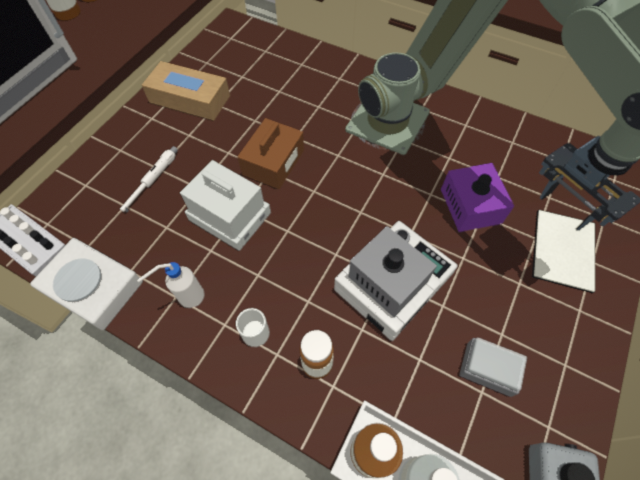

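Top view: the hood on the heater is grey at (213,222), with start button black at (231,284). The pale lid on the box is at (430,222). The look-alikes are the purple hood (175,378), the brown lid (421,320) and the dark grey gadget (28,145). Now close crops of the two chosen objects.

Run:
```python
import cv2,numpy as np
im=cv2.imread('pics/top0.png')
a=cv2.resize(im[175:310,155:285],None,fx=3,fy=3,interpolation=cv2.INTER_CUBIC)
b=cv2.resize(im[175:310,365:495],None,fx=3,fy=3,interpolation=cv2.INTER_CUBIC)
cv2.imwrite('pics/crop1.png',np.hstack([a,b]))
```

```text
(no output)
```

View pics/crop1.png

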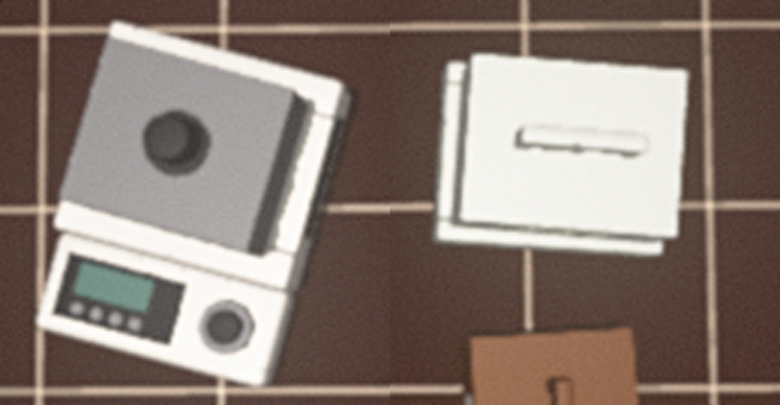

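Run:
```python
from h import *
np.set_printoptions(precision=4,suppress=True)
P=viewer.camera_params('top')
def W(u,v,z,ou,ov=175): return pix2w(P,(u+.5)/3-.5+ou,(v+.5)/3-.5+ov,z)
def rep(name,c,z,ou):
    w=np.array([W(u,v,z,ou) for u,v in c]); print(name,'c',w.mean(0)[:2],'sides',[round(np.linalg.norm(w[i]-w[i-1]),3) for i in range(4)],
     'yaw of left-pointing edge',np.degrees(np.arctan2(*(w[0]-w[1]+w[3]-w[2])[[1,0]])))
rep('hood top',[(108,38),(298,93),(250,250),(62,197)],.17,155)
rep('lid top',[(82,54),(297,70),(287,237),(70,221)],.129,365)
print('knob',W(172,138,.212,155)); print('start',W(227,326,.071,155)); print('handle',W(195,138,.173,365),W(130,135,.173,365),W(258,142,.173,365))
print('heater BL,BR',W(113,22,.08,155),W(345,82,.08,155))
for n,u,v,z in [('amber',244,120,.165),('beaker',318,120,.085),('wash',404,113,.2)]: print(n,pix2w(P,u,v,z))
```

```text
hood top c [0.5331 0.2309] sides [np.float64(0.122), np.float64(0.146), np.float64(0.12), np.float64(0.143)] yaw of left-pointing edge 73.75326819179266
lid top c [ 0.5346 -0.2397] sides [np.float64(0.127), np.float64(0.162), np.float64(0.126), np.float64(0.163)] yaw of left-pointing edge 85.42117137162137
knob [0.5326 0.2282 0.212 ]
start [0.4013 0.2113 0.071 ]
handle [ 0.5347 -0.2402  0.173 ] [ 0.5372 -0.193   0.173 ] [ 0.5316 -0.2858  0.173 ]
heater BL,BR [0.6407 0.3012 0.08  ] [0.592  0.1182 0.08  ]
amber [0.7635 0.1676 0.165 ]
beaker [0.786  0.0036 0.085 ]
wash [ 0.7659 -0.1837  0.2   ]
```

Lid top is 126x163 mm and hood top about 122x144 mm, so both match. Handle centre is (0.535,-0.240), knob (0.533,0.2295), start (0.401,0.211). The heater yaw is about -15.5° and the box yaw about -4°. I go to the knob first.

Emit:
{"op": "servo_tool", "data": {
  "motion": [
    [91,0,0,-10,8.5],
    [91,0,0,-20,17],
    [91,0,0,-30,25.5],
    [91,0,0,-40,34],
    [91,0,0,-47,40]
  ]
}}

```text
time: 0.6
tcp_pos: [0.2577, 0.514, 0.2612]
tcp_rot: [[-0.392, 0.92, -0.0], [0.92, 0.392, -0.0], [-0.0, -0.0, -1.0]]
wrist_force: [-0.0, -0.3, -0.3]
width: 0.0907
```

Emit:
{"op": "servo_tool", "data": {
  "motion": [
    [91,0,0,0,8],
    [91,0,0,0,16],
    [91,0,0,0,24],
    [91,0,0,0,32],
    [91,0,0,0,38.9]
  ]
}}

```text
time: 1.1
tcp_pos: [0.2576, 0.5137, 0.2604]
tcp_rot: [[0.273, 0.962, -0.0], [0.962, -0.273, -0.001], [-0.001, -0.0, -1.0]]
wrist_force: [0.6, -1.6, -0.9]
width: 0.0912
```

Emit:
{"op": "servo_tool", "data": {
  "motion": [
    [91,-20,34,0,0],
    [91,-40,68,0,0],
    [91,-60,102,0,0],
    [91,-80,136,0,0],
    [91,-100,170,0,0]
  ]
}}

```text
time: 1.6
tcp_pos: [0.3955, 0.3708, 0.2606]
tcp_rot: [[0.268, 0.964, -0.001], [0.964, -0.268, -0.0], [-0.001, -0.0, -1.0]]
wrist_force: [0.9, 0.9, 0.6]
width: 0.091
```

Emit:
{"op": "servo_tool", "data": {
  "motion": [
    [91,-20,34,0,0],
    [91,-40,68,0,0],
    [91,-60,102,0,0],
    [91,-80,136,0,0],
    [91,-100,171,0,0]
  ]
}}

```text
time: 2.1
tcp_pos: [0.5334, 0.2286, 0.2606]
tcp_rot: [[0.268, 0.963, -0.001], [0.963, -0.268, -0.0], [-0.0, -0.001, -1.0]]
wrist_force: [0.0, 0.5, 0.5]
width: 0.0912
```

```bash
cat >> h.py <<'E'
def goal(x,y,z,yaw):
    s=arm.get_state(); R=np.array(s['tcp_rot']); a=np.degrees(np.arctan2(R[1,0],R[0,0]))
    return tool([x,y,z]),'turn',round(float((a-yaw+180)%360-180),1),'at',np.round(s['tcp_pos'],4),'yaw',round(float(a),1),'w',round(s['width']*1000,1),'F',np.round(s['wrist_force'],1),'t',round(s['time'],1)
E
python3 -c "
from h import *
print(goal(.533,.2295,.178,74.5)); snap('wrist','w1.png')"
```

```text
(array([ 0.8, -0.6, 82.6]), 'turn', -0.0, 'at', array([0.5334, 0.2286, 0.2606]), 'yaw', 74.5, 'w', 91.2, 'F', array([0. , 0.5, 0.5]), 't', 2.1)
```

View pics/w1.png

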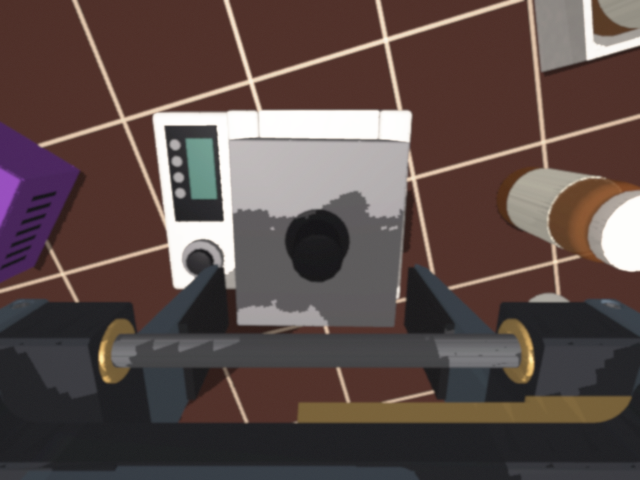

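The hood edges lie square with the tool and the knob is centred between the fingers at (317,250). The decoy is at far left. Descend, grip, and lift.

Emit:
{"op": "servo_tool", "data": {
  "motion": [
    [91,0,0,25,0],
    [91,0.5,-0.5,50,0],
    [91,0.8,-0.6,70,0],
    [91,0.8,-0.6,80,0],
    [91,0.8,-0.6,82,0]
  ]
}}

```text
time: 2.65
tcp_pos: [0.5316, 0.2308, 0.1776]
tcp_rot: [[0.268, 0.964, -0.003], [0.964, -0.268, -0.001], [-0.002, -0.002, -1.0]]
wrist_force: [-0.2, 0.3, -0.5]
width: 0.0913
```

Emit:
{"op": "servo_tool", "data": {
  "motion": [
    [20,0,0,0,0],
    [20,0,0,0,0],
    [20,0,0,0,0],
    [20,0,0,0,0],
    [20,0,0,0,0]
  ]
}}

```text
time: 3.15
tcp_pos: [0.5325, 0.231, 0.1794]
tcp_rot: [[0.268, 0.963, 0.001], [0.963, -0.268, 0.0], [0.001, 0.001, -1.0]]
wrist_force: [0.6, 0.8, -0.7]
width: 0.0537
```

Emit:
{"op": "servo_tool", "data": {
  "motion": [
    [20,0,0,0,0],
    [20,0,0,0,0],
    [20,0,0,-4,0],
    [20,0,0,-12,0],
    [20,0,0,-20,0]
  ]
}}

```text
time: 3.65
tcp_pos: [0.5324, 0.2308, 0.1991]
tcp_rot: [[0.268, 0.963, -0.0], [0.963, -0.268, -0.0], [-0.001, -0.0, -1.0]]
wrist_force: [0.9, -1.0, -5.2]
width: 0.0333
```

Emit:
{"op": "servo_tool", "data": {
  "motion": [
    [20,0,0,-20,0],
    [20,0,0,-40,0],
    [20,0,0,-60,0],
    [20,0,0,-80,0],
    [20,0,0,-92,0]
  ]
}}

```text
time: 4.15
tcp_pos: [0.5322, 0.2312, 0.2931]
tcp_rot: [[0.268, 0.963, 0.001], [0.963, -0.268, 0.001], [0.002, 0.001, -1.0]]
wrist_force: [0.5, -0.4, -3.7]
width: 0.0336
```

Emit:
{"op": "servo_tool", "data": {
  "motion": [
    [20,-21,15,0,0],
    [20,-42,30,0,0],
    [20,-63,45,0,0],
    [20,-84,60,0,0],
    [20,-105,75,0,0]
  ]
}}

```text
time: 4.65
tcp_pos: [0.5761, 0.1089, 0.2908]
tcp_rot: [[0.268, 0.963, -0.002], [0.963, -0.268, 0.0], [-0.0, -0.002, -1.0]]
wrist_force: [0.6, 0.4, -2.9]
width: 0.0337
```

Emit:
{"op": "servo_tool", "data": {
  "motion": [
    [20,-21,15,0,0],
    [20,-42,30,0,0],
    [20,-63,45,0,0],
    [20,-84,60,0,0],
    [20,-105,73,0,0]
  ]
}}

```text
time: 5.15
tcp_pos: [0.6186, -0.0119, 0.2906]
tcp_rot: [[0.268, 0.963, -0.002], [0.963, -0.268, 0.001], [0.0, -0.002, -1.0]]
wrist_force: [0.5, 0.6, -3.7]
width: 0.0337
```

Emit:
{"op": "servo_tool", "data": {
  "motion": [
    [20,0,0,30,0],
    [20,0,0,60,0],
    [20,0,0,90,0],
    [20,0,0,120,0],
    [20,0,0,150,0]
  ]
}}

```text
time: 5.65
tcp_pos: [0.6181, -0.0108, 0.1397]
tcp_rot: [[0.268, 0.963, -0.001], [0.963, -0.268, 0.001], [0.0, -0.001, -1.0]]
wrist_force: [0.9, -0.1, -4.2]
width: 0.0335
```

Emit:
{"op": "servo_tool", "data": {
  "motion": [
    [20,0,0,20,0],
    [20,0,0,35,0],
    [20,0,0,41,0],
    [20,0,0,44,0],
    [20,0,0,44,0]
  ]
}}

```text
time: 6.15
tcp_pos: [0.6184, -0.0127, 0.1]
tcp_rot: [[0.267, 0.964, 0.0], [0.964, -0.267, -0.003], [-0.003, 0.001, -1.0]]
wrist_force: [-5.0, -4.9, 10.2]
width: 0.0336
```

```bash
python3 -c "
from h import *
print(goal(.62,-.01,.098,74.5)); snap('wrist','w2.png');snap('top','t2.png')"
```

```text
(array([3.1, 0.8, 2. ]), 'turn', -0.0, 'at', array([ 0.6184, -0.0127,  0.1   ]), 'yaw', 74.5, 'w', 33.6, 'F', array([-5. , -4.9, 10.2]), 't', 6.2)
```

View pics/t2.png

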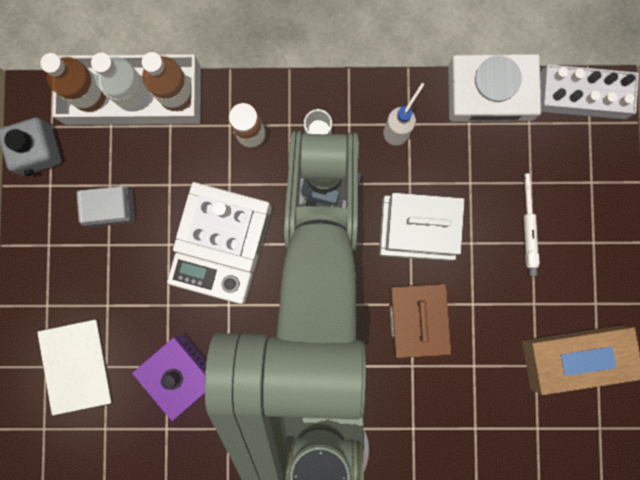

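Hood is down on bare bench. The block shows one ref tube at (218,208), in the back middle well. Release and go to the lid handle.

Emit:
{"op": "servo_tool", "data": {
  "motion": [
    [60,0,0,0,0],
    [60,0,0,0,0],
    [60,0,0,0,0],
    [60,0,0,0,0],
    [60,0,0,-10,0]
  ]
}}

```text
time: 6.75
tcp_pos: [0.6177, -0.0108, 0.1057]
tcp_rot: [[0.268, 0.964, -0.004], [0.964, -0.268, 0.0], [-0.001, -0.004, -1.0]]
wrist_force: [-0.5, -0.8, 0.6]
width: 0.0599
```

Emit:
{"op": "servo_tool", "data": {
  "motion": [
    [60,0,0,-25,0],
    [60,0,0,-60,0],
    [60,0,0,-100,0],
    [60,0,0,-120,-6],
    [60,0,0,-125,-11.5]
  ]
}}

```text
time: 7.25
tcp_pos: [0.6204, -0.0109, 0.2364]
tcp_rot: [[0.066, 0.998, 0.007], [0.998, -0.066, -0.0], [0.0, 0.007, -1.0]]
wrist_force: [-0.1, -0.6, -0.7]
width: 0.0599
```

Emit:
{"op": "servo_tool", "data": {
  "motion": [
    [60,-40,-12,0,0],
    [60,-80,-24,0,0],
    [60,-120,-36,0,0],
    [60,-160,-48,0,0],
    [60,-200,-60,0,0]
  ]
}}

```text
time: 7.75
tcp_pos: [0.5442, -0.2076, 0.2327]
tcp_rot: [[0.07, 0.998, 0.001], [0.998, -0.07, -0.0], [-0.0, 0.001, -1.0]]
wrist_force: [0.0, -0.4, 0.1]
width: 0.0601
```

Emit:
{"op": "servo_tool", "data": {
  "motion": [
    [60,-20,-5,0,0],
    [60,-32,-7,0,0],
    [60,-32,-7,0,0]
  ]
}}

```text
time: 8.05
tcp_pos: [0.5355, -0.2387, 0.2323]
tcp_rot: [[0.072, 0.997, 0.001], [0.997, -0.072, -0.0], [-0.0, 0.001, -1.0]]
wrist_force: [0.1, -0.4, 0.9]
width: 0.0599
```

```bash
python3 -c "
from h import *
print(goal(.535,-.240,.147,86)); snap('wrist','w3.png');snap('top','t3.png')"
```

```text
(array([-1.3, -0.5, 85.3]), 'turn', -0.1, 'at', array([ 0.5355, -0.2387,  0.2323]), 'yaw', 85.9, 'w', 59.9, 'F', array([ 0.1, -0.4,  0.9]), 't', 8.1)
```

View pics/w3.png

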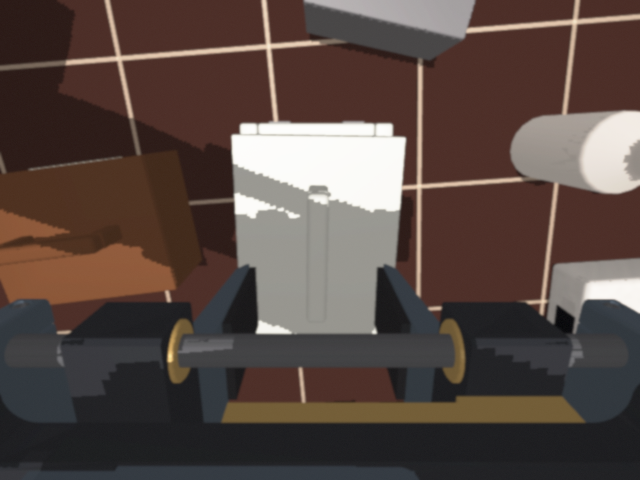

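Handle bar (318,190–320) lies midway between the fingers and parallel to them. Descend, grip, carry.

Emit:
{"op": "servo_tool", "data": {
  "motion": [
    [60,-1,-0.5,30,0],
    [60,-1,-0.5,60,0],
    [60,-1,-0.5,78,0],
    [60,-1,-0.5,85,0],
    [60,-1,-0.5,85,0]
  ]
}}

```text
time: 8.65
tcp_pos: [0.5351, -0.2375, 0.1462]
tcp_rot: [[0.069, 0.998, -0.001], [0.998, -0.069, 0.001], [0.001, -0.002, -1.0]]
wrist_force: [0.3, 0.3, 0.9]
width: 0.0602
```

Emit:
{"op": "servo_tool", "data": {
  "motion": [
    [5,0,0,0,0],
    [5,0,0,0,0],
    [5,0,0,0,0],
    [5,0,0,0,0],
    [5,0,0,0,0]
  ]
}}

```text
time: 9.15
tcp_pos: [0.5351, -0.2388, 0.1473]
tcp_rot: [[0.07, 0.998, 0.001], [0.998, -0.07, -0.0], [-0.0, 0.001, -1.0]]
wrist_force: [0.2, 0.7, 0.3]
width: 0.023
```

Emit:
{"op": "servo_tool", "data": {
  "motion": [
    [5,0,0,0,0],
    [5,0,0,0,0],
    [5,0,0,0,0],
    [5,0,0,0,0],
    [5,0,0,-5,0]
  ]
}}

```text
time: 9.65
tcp_pos: [0.5342, -0.2383, 0.151]
tcp_rot: [[0.07, 0.998, -0.003], [0.998, -0.07, 0.001], [0.001, -0.003, -1.0]]
wrist_force: [0.2, -0.0, -3.0]
width: 0.014
```

Emit:
{"op": "servo_tool", "data": {
  "motion": [
    [5,0,0,-20,0],
    [5,0,0,-40,0],
    [5,0,0,-60,0],
    [5,0,0,-80,0],
    [5,0,0,-100,0]
  ]
}}

```text
time: 10.15
tcp_pos: [0.5345, -0.2385, 0.2524]
tcp_rot: [[0.07, 0.998, -0.001], [0.998, -0.07, 0.001], [0.001, -0.001, -1.0]]
wrist_force: [0.2, -0.5, -2.4]
width: 0.014
```

Emit:
{"op": "servo_tool", "data": {
  "motion": [
    [5,22,-12,0,0],
    [5,44,-24,0,0],
    [5,66,-36,0,0],
    [5,88,-48,0,0],
    [5,110,-60,0,0]
  ]
}}

```text
time: 10.65
tcp_pos: [0.4818, -0.1238, 0.2517]
tcp_rot: [[0.071, 0.998, -0.001], [0.998, -0.071, 0.001], [0.0, -0.001, -1.0]]
wrist_force: [-0.1, 0.3, -2.2]
width: 0.014
```

Emit:
{"op": "servo_tool", "data": {
  "motion": [
    [5,22,-12,0,0],
    [5,44,-24,0,0],
    [5,66,-36,0,0],
    [5,88,-48,0,0],
    [5,112,-51,0,0]
  ]
}}

```text
time: 11.15
tcp_pos: [0.438, -0.0087, 0.2518]
tcp_rot: [[0.071, 0.997, -0.002], [0.997, -0.071, 0.0], [-0.0, -0.002, -1.0]]
wrist_force: [-0.3, -0.2, -1.8]
width: 0.0142
```

```bash
python3 -c "
from h import *
print(goal(.44,-.01,.102,86)); snap('top','t4.png')"
```

```text
(array([ -1.2,   2.3, 149.8]), 'turn', -0.1, 'at', array([ 0.438 , -0.0087,  0.2518]), 'yaw', 85.9, 'w', 14.2, 'F', array([-0.3, -0.2, -1.8]), 't', 11.2)
```

View pics/t4.png

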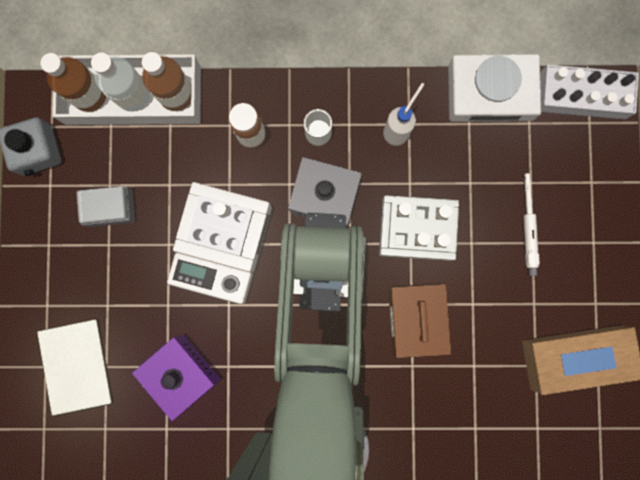

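Top view: four tubes in the box at (404,209), (443,211), (421,238), (443,240). The block has five free wells and one ref. Set the lid down, then look at the box close up.

Emit:
{"op": "servo_tool", "data": {
  "motion": [
    [5,-1,2,30,0],
    [5,-1,2,60,0],
    [5,-1,2,90,0],
    [5,-1,2,115,0],
    [5,-1,2,132,0]
  ]
}}

```text
time: 11.7
tcp_pos: [0.4404, -0.0106, 0.1181]
tcp_rot: [[0.07, 0.998, -0.003], [0.998, -0.07, 0.0], [-0.0, -0.003, -1.0]]
wrist_force: [-0.3, 0.9, -1.8]
width: 0.0142
```

Emit:
{"op": "servo_tool", "data": {
  "motion": [
    [5,0,0,8,0],
    [5,0,0,14,0],
    [5,0,0,17,0],
    [5,0,0,17,0],
    [60,0,0,17,0]
  ]
}}

```text
time: 12.2
tcp_pos: [0.4427, -0.0106, 0.1038]
tcp_rot: [[0.07, 0.998, 0.002], [0.998, -0.07, -0.0], [0.0, 0.002, -1.0]]
wrist_force: [-0.0, 0.4, -0.3]
width: 0.0193
```

Emit:
{"op": "servo_tool", "data": {
  "motion": [
    [60,0,0,0,0],
    [60,0,0,0,0],
    [60,0,0,0,0],
    [60,0,0,0,0],
    [60,0,0,-6,0]
  ]
}}

```text
time: 12.7
tcp_pos: [0.4413, -0.0105, 0.1087]
tcp_rot: [[0.07, 0.998, -0.002], [0.998, -0.07, 0.0], [0.0, -0.002, -1.0]]
wrist_force: [-0.3, -0.8, 0.6]
width: 0.0586
```

Emit:
{"op": "servo_tool", "data": {
  "motion": [
    [60,0,0,-25,0],
    [60,0,0,-60,0],
    [60,0,0,-100,0],
    [60,0,0,-130,0],
    [60,0,0,-143,0]
  ]
}}

```text
time: 13.2
tcp_pos: [0.4432, -0.0106, 0.2557]
tcp_rot: [[0.07, 0.998, 0.006], [0.998, -0.07, -0.0], [0.0, 0.006, -1.0]]
wrist_force: [-0.9, 0.2, 0.1]
width: 0.0603
```

Emit:
{"op": "servo_tool", "data": {
  "motion": [
    [60,-40,17,0,0],
    [60,-80,34,0,0],
    [60,-120,50,0,0],
    [60,-160,67,0,0],
    [60,-200,83,0,0]
  ]
}}

```text
time: 13.7
tcp_pos: [0.5109, -0.2176, 0.2524]
tcp_rot: [[0.07, 0.998, 0.001], [0.998, -0.07, 0.0], [0.0, 0.001, -1.0]]
wrist_force: [-0.5, 0.4, 0.9]
width: 0.0599
```

Emit:
{"op": "servo_tool", "data": {
  "motion": [
    [60,-40,17,0,0],
    [60,-83,34,0,0],
    [60,-83,34,0,0],
    [60,-83,34,0,0]
  ]
}}

```text
time: 14.1
tcp_pos: [0.5384, -0.3016, 0.2514]
tcp_rot: [[0.072, 0.997, -0.001], [0.997, -0.072, 0.001], [0.001, -0.001, -1.0]]
wrist_force: [-0.4, 0.4, -1.0]
width: 0.0597
```

```bash
python3 -c "
from h import *
print(goal(.535,-.3,.25,86)); im,P=snap('wrist','w5.png');snap('top','t5.png');np.save('P5.npy',P['T'])"
```

```text
(array([ 1.4, -3.5,  1.4]), 'turn', -0.1, 'at', array([ 0.5384, -0.3016,  0.2514]), 'yaw', 85.9, 'w', 59.7, 'F', array([-0.4,  0.4, -1. ]), 't', 14.1)
```

View pics/w5.png

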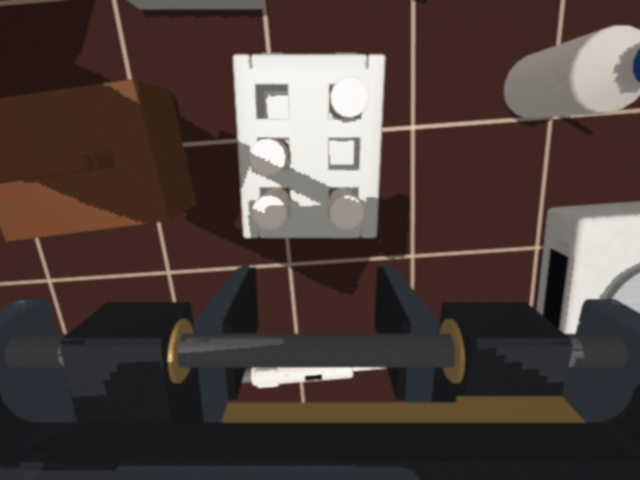

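Caps at (349,97), (269,155), (270,208), (346,208); empty cells at (272,100) and (343,152). Fit the box pose.

```bash
cat > fit.py <<'E'
from h import *
from scipy.optimize import least_squares
np.set_printoptions(precision=4,suppress=True)
def fit(P,obs,x0):  # obs: (lx,ly,z,u,v)
    def r(p):
        c,s=np.cos(p[2]),np.sin(p[2])
        return np.concatenate([w2pix(P,[p[0]+c*a-s*b,p[1]+s*a+c*b,z])-[u,v] for a,b,z,u,v in obs])
    q=least_squares(r,x0); print('pose',q.x[:2],np.degrees(q.x[2]),'res',q.fun.round(1)); return q.x
E
python3 - <<'E'
from fit import *
P=viewer.camera_params('wrist'); P['T']=np.load('P5.npy')
for u,v in [(349,97),(269,155),(270,208),(346,208)]: print(pix2w(P,u,v,.117))
p=fit(P,[(.033,.046,.117,349,97),(-.033,0,.117,269,155),(-.033,-.046,.117,270,208),(.033,-.046,.117,346,208),(-.033,.046,.07,272,101),(.033,0,.07,343,152.5)],[.535,-.24,-.07])
c,s=np.cos(p[2]),np.sin(p[2])
for a in (-.033,.033):
  for b in (-.046,0,.046): print(a,b,p[0]+c*a-s*b,p[1]+s*a+c*b)
E
```

```text
[ 0.5729 -0.1986  0.117 ]
[ 0.5062 -0.2379  0.117 ]
[ 0.5023 -0.2814  0.117 ]
[ 0.5663 -0.286   0.117 ]
pose [ 0.5375 -0.2403] -4.231088411837201 res [ 1.  -2.5 -2.   0.1 -1.   2.7  0.9  2.9 -0.1 -1.8  1.2 -0.6]
-0.033 -0.046 0.5011679515191758 -0.2836981251837313
-0.033 0 0.50456180043763 -0.2378234939643012
-0.033 0.046 0.5079556493560842 -0.19194886274487113
0.033 -0.046 0.5669880745731406 -0.2885675605884699
0.033 0 0.5703819234915948 -0.24269292936903986
0.033 0.046 0.573775772410049 -0.1968182981496098
```

Box pose (0.537,-0.240), yaw -4.2°, agrees with the earlier measure. Grip the tube at cell (+,+).

Emit:
{"op": "servo_tool", "data": {
  "motion": [
    [56,30,8,20,0],
    [56,65,17,50,0],
    [56,95,24,80,0],
    [56,107,27,105,0],
    [56,107,27,115,0]
  ]
}}

```text
time: 14.7
tcp_pos: [0.5718, -0.1926, 0.1352]
tcp_rot: [[0.066, 0.998, -0.004], [0.998, -0.066, 0.002], [0.002, -0.004, -1.0]]
wrist_force: [-0.7, 0.6, -0.0]
width: 0.0561
```

```bash
python3 -c "
from h import *
print(goal(.573,-.197,.088,85.8))"
```

```text
(array([-4.4,  1.7, 47.1]), 'turn', 0.4, 'at', array([ 0.5718, -0.1926,  0.1352]), 'yaw', 86.2, 'w', 56.1, 'F', array([-0.7,  0.6, -0. ]), 't', 14.7)
```

Emit:
{"op": "servo_tool", "data": {
  "motion": [
    [56,-2,1,15,0],
    [56,-2,1,30,0],
    [56,-2,1,42,0],
    [56,-2,1,47,0],
    [56,-2,1,47,0]
  ]
}}

```text
time: 15.2
tcp_pos: [0.5736, -0.1984, 0.0898]
tcp_rot: [[0.07, 0.998, -0.001], [0.998, -0.07, 0.0], [0.0, -0.001, -1.0]]
wrist_force: [0.3, 0.5, -0.1]
width: 0.0565
```

Emit:
{"op": "servo_tool", "data": {
  "motion": [
    [20,0,0,0,0],
    [20,0,0,0,0],
    [20,0,0,0,0],
    [20,0,0,0,0],
    [20,0,0,0,0]
  ]
}}

```text
time: 15.7
tcp_pos: [0.5742, -0.1984, 0.0904]
tcp_rot: [[0.07, 0.998, 0.001], [0.998, -0.07, -0.0], [-0.0, 0.001, -1.0]]
wrist_force: [-0.6, 0.8, 2.1]
width: 0.0294
```

Emit:
{"op": "servo_tool", "data": {
  "motion": [
    [20,0,0,0,0],
    [20,0,0,-10,0],
    [20,0,0,-20,0],
    [20,0,0,-30,0],
    [20,0,0,-40,0]
  ]
}}

```text
time: 16.2
tcp_pos: [0.5742, -0.1984, 0.1311]
tcp_rot: [[0.07, 0.998, 0.001], [0.998, -0.07, -0.0], [-0.0, 0.001, -1.0]]
wrist_force: [-0.3, -0.2, -0.7]
width: 0.0294
```

Emit:
{"op": "servo_tool", "data": {
  "motion": [
    [20,0,0,-25,0],
    [20,0,0,-50,0],
    [20,0,0,-75,0],
    [20,0,0,-100,0],
    [20,0,0,-115,0]
  ]
}}

```text
time: 16.7
tcp_pos: [0.5746, -0.1985, 0.2481]
tcp_rot: [[0.07, 0.998, 0.004], [0.998, -0.07, -0.001], [-0.001, 0.004, -1.0]]
wrist_force: [-0.2, -0.5, -0.2]
width: 0.0291
```

```bash
python3 -c "
from h import *
print(goal(.5,.24,.25,74.5))"
```

```text
(array([ 432.2, -105.2,   -2.7]), 'turn', 11.5, 'at', array([ 0.5746, -0.1985,  0.2481]), 'yaw', 86.0, 'w', 29.1, 'F', array([-0.2, -0.5, -0.2]), 't', 16.7)
```

Emit:
{"op": "servo_tool", "data": {
  "motion": [
    [20,35,-9,0,0],
    [20,70,-18,0,0],
    [20,105,-27,0,0],
    [20,140,-36,0,0],
    [20,175,-45,0,0]
  ]
}}

```text
time: 17.2
tcp_pos: [0.5409, -0.0193, 0.2458]
tcp_rot: [[0.071, 0.998, 0.001], [0.998, -0.071, 0.0], [0.0, 0.001, -1.0]]
wrist_force: [1.6, 0.7, -1.1]
width: 0.0294
```

Emit:
{"op": "servo_tool", "data": {
  "motion": [
    [20,40,-10,0,3],
    [20,80,-20,0,6],
    [20,120,-30,0,9],
    [20,155,-39,0,11.5],
    [20,170,-42,0,11.5]
  ]
}}

```text
time: 17.7
tcp_pos: [0.5106, 0.1546, 0.2458]
tcp_rot: [[0.265, 0.964, 0.001], [0.964, -0.265, 0.001], [0.001, 0.0, -1.0]]
wrist_force: [-0.7, -0.9, -0.6]
width: 0.0293
```

Emit:
{"op": "servo_tool", "data": {
  "motion": [
    [20,0,0,0,0],
    [20,0,0,0,0]
  ]
}}

```text
time: 17.9
tcp_pos: [0.5116, 0.1512, 0.2452]
tcp_rot: [[0.267, 0.964, 0.0], [0.964, -0.267, -0.001], [-0.001, 0.001, -1.0]]
wrist_force: [0.8, -0.5, -1.4]
width: 0.0291
```

```bash
python3 -c "
from h import *
print(goal(.512,.152,.25,74.5)); im,P=snap('wrist','w6.png');np.save('P6.npy',P['T'])"
```

```text
(array([ 0.9,  0.2, -4.8]), 'turn', 0.0, 'at', array([0.5116, 0.1512, 0.2452]), 'yaw', 74.5, 'w', 29.1, 'F', array([ 0.8, -0.5, -1.4]), 't', 17.9)
```

View pics/w6.png

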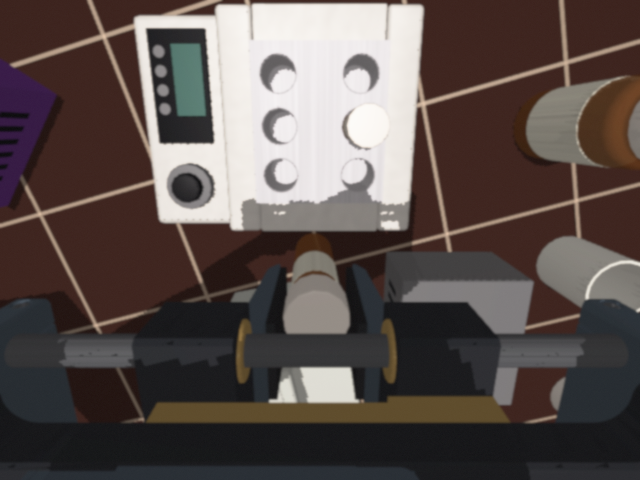

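Wells at (277,74), (361,73), (279,125), (281,174), (357,174); ref cap at (368,126). Tube hangs straight in the jaws. Fit the block pose.

Run:
```python
from fit import *
P=viewer.camera_params('wrist'); P['T']=np.load('P6.npy')
im=cv2.cvtColor(cv2.imread('pics/w6.png'),cv2.COLOR_BGR2GRAY)
def rf(P,obs,x0): return fit(P,obs,x0)
p=fit(P,[(-.033,.04,.1,277.5,74),(.033,.04,.1,361,73),(-.033,0,.1,279.5,125),(-.033,-.04,.1,281,174),(.033,-.04,.1,357.5,174)],[.533,.23,-.27])
c,s=np.cos(p[2]),np.sin(p[2])
st=arm.get_state();t=np.array(st['tcp_pos'])
for a in (-.033,.033):
  for b in (-.04,0,.04):
    w=np.array([p[0]+c*a-s*b,p[1]+s*a+c*b,t[2]]); print(a,b,w[:2],tool(w))
w=p[:2]+[c*-.125+s*.055,s*-.125-c*.055]; print('start',w, pix2w(P,187,187,.071))
# draw projected rims
v=cv2.imread('pics/w6.png')
for a in (-.033,.033):
  for b in (-.04,0,.04):
    pts=[w2pix(P,[p[0]+c*(a+.014*np.cos(q))-s*(b+.014*np.sin(q)),p[1]+s*(a+.014*np.cos(q))+c*(b+.014*np.sin(q)),.1]) for q in np.linspace(0,6.3,60)]
    cv2.polylines(v,[np.int32(np.array(pts)*16)],False,(0,0,255),1,cv2.LINE_AA,4)
cv2.imwrite('pics/w6b.png',cv2.resize(v[0:260,120:440],None,fx=2,fy=2))
```

```text
pose [0.5384 0.2311] -15.342135807311283 res [ 0.  -1.3  0.2 -0.6 -0.4  0.7 -0.4  0.9  0.6  0.6]
-0.033 -0.04 [0.496  0.2013] [ 44.4 -28.7  -0. ]
-0.033 0 [0.5066 0.2399] [ 84.4 -28.8  -0.1]
-0.033 0.04 [0.5171 0.2785] [124.4 -29.   -0.1]
0.033 -0.04 [0.5596 0.1838] [44.7 37.3 -0. ]
0.033 0 [0.5702 0.2224] [84.7 37.2 -0. ]
0.033 0.04 [0.5808 0.261 ] [124.7  37.   -0.1]
start [0.4033 0.2112] [0.4043 0.2114 0.071 ]
```

View pics/w6b.png

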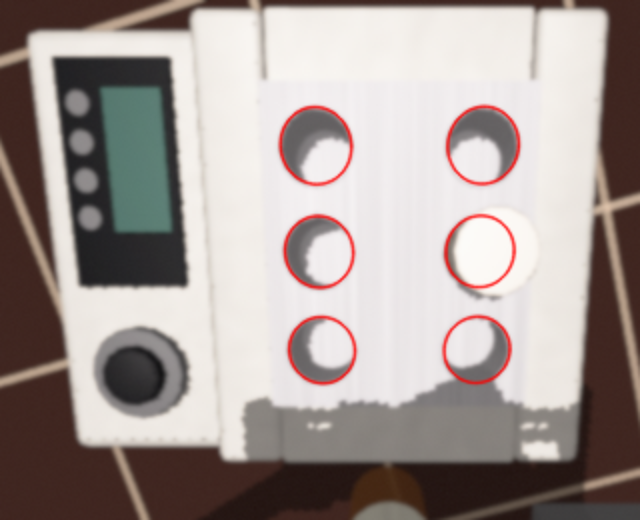

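The rims fit within a pixel, but the wrist camera's x is 3–5 mm off the top camera's. The held tube's known position can calibrate that bias.

Run:
```python
from fit import *
P=viewer.camera_params('wrist')
t=np.array(arm.get_state()['tcp_pos'])
v=cv2.imread('pics/w6.png')
for dz,r in [(-.0782,.0085),(-.055,.0125),(.0068,.015),(.0268,.015)]:
    c=w2pix(P,t+[0,0,dz]); print(dz,c)
    pts=[w2pix(P,t+[r*np.cos(q),r*np.sin(q),dz]) for q in np.linspace(0,6.3,60)]
    cv2.polylines(v,[np.int32(np.array(pts)*16)],False,(0,255,0),1,cv2.LINE_AA,4)
cv2.imwrite('pics/w6c.png',cv2.resize(v[215:345,240:400],None,fx=4,fy=4,interpolation=cv2.INTER_CUBIC))
```

```text
-0.0782 [313.6776 248.5968]
-0.055 [313.4861 259.7235]
0.0068 [312.7446 302.801 ]
0.0268 [312.3874 323.5512]
```

View pics/w6c.png

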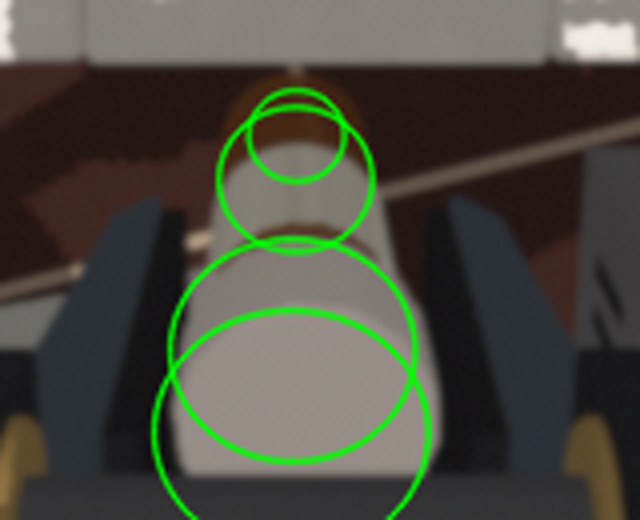

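Tube offset is about 1–2 mm to the right, small but ambiguous. I move over well (-,-) to just above the rim and compare foot and rim directly.

Emit:
{"op": "servo_tool", "data": {
  "motion": [
    [20,22,-15,0,0],
    [20,44,-31,0,0],
    [20,44,-31,20,0],
    [20,44,-31,40,0],
    [20,44,-31,48,0]
  ]
}}

```text
time: 18.45
tcp_pos: [0.4927, 0.2009, 0.1953]
tcp_rot: [[0.269, 0.963, -0.003], [0.963, -0.269, -0.002], [-0.002, -0.002, -1.0]]
wrist_force: [-0.3, -0.2, -0.8]
width: 0.0288
```

Emit:
{"op": "servo_tool", "data": {
  "motion": [
    [20,0,0,0,0],
    [20,0,0,0,0]
  ]
}}

```text
time: 18.65
tcp_pos: [0.4941, 0.202, 0.1976]
tcp_rot: [[0.269, 0.963, 0.001], [0.963, -0.269, 0.0], [0.001, 0.001, -1.0]]
wrist_force: [0.3, 0.2, -1.0]
width: 0.0292
```

Run:
```python
from fit import *
print(goal(.496-.0024,.2013,.126,74.5))
im,P=snap('wrist','w7.png');np.save('P7.npy',P['T'])
cv2.imwrite('pics/w7c.png',cv2.resize(cv2.imread('pics/w7.png')[100:360,200:440],None,fx=2.3,fy=2.3,interpolation=cv2.INTER_CUBIC))
```

```text
(array([-0.9, -0.4, 71.6]), 'turn', -0.1, 'at', array([0.4941, 0.202 , 0.1976]), 'yaw', 74.4, 'w', 29.2, 'F', array([ 0.3,  0.2, -1. ]), 't', 18.6)
```

View pics/w7c.png

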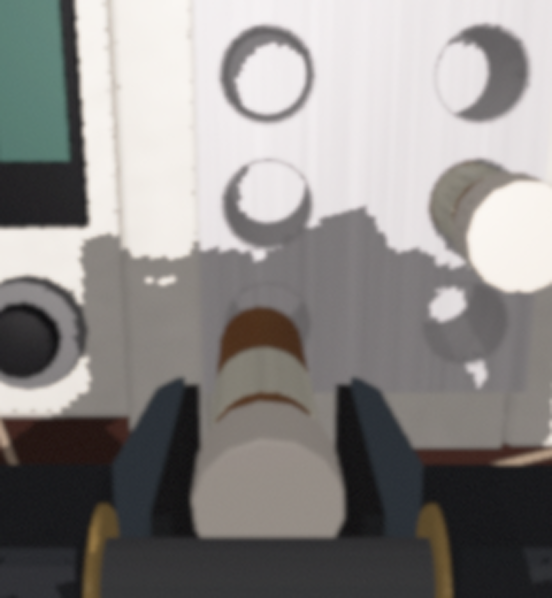

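Run:
```python
from fit import *
P=viewer.camera_params('wrist'); P['T']=np.load('P7.npy')
t=np.array([.4941,.202,.1976])
C=lambda c:(np.array(c)-[200,100])*2.3
# rim fit with this picture (three visible wells and guesses)
w=lambda u,v:(u/2.3+200,v/2.3+100)
p=fit(P,[(-.033,.04,.1,*w(267,73)),(-.033,0,.1,*w(267,203)),(.033,.04,.1,*w(481,73)),(.033,-.04,.1,*w(466,323))],[.538,.231,-.27])
c,s=np.cos(p[2]),np.sin(p[2]); a,b=-.033,-.04
q=np.array([p[0]+c*a-s*b,p[1]+s*a+c*b,.1]); print('well',q,C(w2pix(P,q)))
for dz,r in((-.0782,.0085),(.0068,.015),(.0268,.015)):
    k=t+[0,0,dz]; e=np.array([.268,.963,0])*r; f=np.array([.963,-.268,0])*r
    print(dz,'axis',C(w2pix(P,k)),'far edge v',C(w2pix(P,k+e))[1],'width',C(w2pix(P,k-f))[0],C(w2pix(P,k+f))[0])
```

```text
pose [0.5382 0.2312] -15.42054047400507 res [-0.4 -0.1 -0.3  0.4  0.8 -0.4 -0.1  0.2]
well [0.4957 0.2015 0.1   ] [266.7826 324.1888]
-0.0782 axis [261.3571 342.1566] far edge v 315.8202636804608 width 233.9100529381709 288.80278957628656
0.0068 axis [259.3417 466.4594] far edge v 400.9500472845636 width 188.94220834230183 329.73287183169333
0.0268 axis [258.5702 514.0446] far edge v 441.8072648277509 width 179.76274480991634 337.36720727619866
```

Foot-to-well correction is about +2 mm tool y and -1.5 mm tool x. Lower into the well.

Emit:
{"op": "servo_tool", "data": {
  "motion": [
    [20,-1.5,2,0,0],
    [20,-1.5,2,8,0],
    [20,-1.5,2,16,0],
    [20,-1.5,2,24,0],
    [20,-1.5,2,30,0]
  ]
}}

```text
time: 19.2
tcp_pos: [0.4944, 0.2005, 0.1658]
tcp_rot: [[0.268, 0.964, -0.001], [0.964, -0.268, -0.0], [-0.001, -0.001, -1.0]]
wrist_force: [0.1, 0.4, -1.7]
width: 0.0297
```

Emit:
{"op": "servo_tool", "data": {
  "motion": [
    [20,0,0,6,0],
    [20,0,0,12,0],
    [20,0,0,18,0],
    [20,0,0,24,0],
    [20,0,0,24,0]
  ]
}}

```text
time: 19.7
tcp_pos: [0.4944, 0.2005, 0.142]
tcp_rot: [[0.268, 0.963, -0.001], [0.963, -0.268, -0.001], [-0.001, -0.001, -1.0]]
wrist_force: [-0.4, -0.9, -0.8]
width: 0.0291
```

Emit:
{"op": "servo_tool", "data": {
  "motion": [
    [20,0,0,4,0],
    [20,0,0,8,0],
    [20,0,0,12,0],
    [20,0,0,14,0],
    [20,0,0,14,0]
  ]
}}

```text
time: 20.2
tcp_pos: [0.4948, 0.2006, 0.1287]
tcp_rot: [[0.268, 0.963, -0.0], [0.963, -0.268, -0.0], [-0.0, -0.0, -1.0]]
wrist_force: [0.4, 0.3, -0.6]
width: 0.0294
```

Reached the floor level (bottom ≈ 0.0505). Release and go for the next tube.

Emit:
{"op": "servo_tool", "data": {
  "motion": [
    [54,0,0,0,0],
    [54,0,0,0,0],
    [54,0,0,0,0],
    [54,0,0,0,0],
    [54,0,0,-10,0]
  ]
}}

```text
time: 20.7
tcp_pos: [0.494, 0.2003, 0.1382]
tcp_rot: [[0.268, 0.963, -0.003], [0.963, -0.268, -0.001], [-0.002, -0.002, -1.0]]
wrist_force: [-0.5, -0.7, -0.5]
width: 0.0536
```

Emit:
{"op": "servo_tool", "data": {
  "motion": [
    [54,0,0,-25,0],
    [54,0,0,-50,0],
    [54,0,0,-75,0],
    [54,0,0,-95,0],
    [54,0,0,-105,0]
  ]
}}

```text
time: 21.2
tcp_pos: [0.4957, 0.2009, 0.2467]
tcp_rot: [[0.268, 0.963, 0.004], [0.963, -0.268, 0.002], [0.003, 0.003, -1.0]]
wrist_force: [-0.2, 0.5, 0.1]
width: 0.0538
```

Emit:
{"op": "servo_tool", "data": {
  "motion": [
    [54,-40,12,0,0],
    [54,-80,24,0,0],
    [54,-120,36,0,0],
    [54,-160,48,0,0],
    [54,-200,60,0,0]
  ]
}}

```text
time: 21.7
tcp_pos: [0.4987, -0.0097, 0.2439]
tcp_rot: [[0.267, 0.964, -0.0], [0.964, -0.267, 0.0], [0.0, -0.0, -1.0]]
wrist_force: [1.5, 0.3, 0.5]
width: 0.054
```

Emit:
{"op": "servo_tool", "data": {
  "motion": [
    [54,-45,14,0,-3],
    [54,-90,28,0,-6],
    [54,-135,42,0,-9],
    [54,-180,56,0,-11.4],
    [54,-219,67,0,-11.4]
  ]
}}

```text
time: 22.2
tcp_pos: [0.5046, -0.2394, 0.2438]
tcp_rot: [[0.072, 0.997, -0.0], [0.997, -0.072, 0.0], [0.0, -0.0, -1.0]]
wrist_force: [0.4, 0.3, -0.7]
width: 0.054
```

Emit:
{"op": "servo_tool", "data": {
  "motion": [
    [54,0,0,50,0],
    [54,0,0,100,0],
    [54,0,0,105,0],
    [54,0,0,105,0]
  ]
}}

```text
time: 22.6
tcp_pos: [0.5046, -0.2368, 0.1385]
tcp_rot: [[0.072, 0.997, -0.002], [0.997, -0.072, 0.001], [0.001, -0.002, -1.0]]
wrist_force: [0.1, 0.3, 0.1]
width: 0.0542
```

```bash
python3 -c "
from h import *
print(goal(.5046,-.2388,.0895,85.8));snap('wrist','w8.png')"
```

```text
(array([-2.1,  0.2, 49. ]), 'turn', 0.1, 'at', array([ 0.5046, -0.2368,  0.1385]), 'yaw', 85.9, 'w', 54.2, 'F', array([0.1, 0.3, 0.1]), 't', 22.6)
```

Emit:
{"op": "servo_tool", "data": {
  "motion": [
    [54,-1.5,0,20,0],
    [54,-1.5,0,40,0],
    [54,-1.5,0,49,0],
    [54,-1.5,0,49,0],
    [20,-1.5,0,49,0]
  ]
}}

```text
time: 23.15
tcp_pos: [0.5062, -0.239, 0.0917]
tcp_rot: [[0.072, 0.997, 0.003], [0.997, -0.072, -0.001], [-0.001, 0.003, -1.0]]
wrist_force: [-0.3, 0.5, 0.1]
width: 0.0483
```

Emit:
{"op": "servo_tool", "data": {
  "motion": [
    [20,0,0,0,0],
    [20,0,0,0,0],
    [20,0,0,0,0],
    [20,0,0,0,0],
    [20,0,0,0,0]
  ]
}}

```text
time: 23.65
tcp_pos: [0.5053, -0.2388, 0.0907]
tcp_rot: [[0.072, 0.997, 0.001], [0.997, -0.072, -0.001], [-0.001, 0.001, -1.0]]
wrist_force: [-0.8, 0.4, 6.2]
width: 0.0293
```

Emit:
{"op": "servo_tool", "data": {
  "motion": [
    [20,0,0,-10,0],
    [20,0,0,-30,0],
    [20,0,0,-60,0],
    [20,0,0,-90,0],
    [20,0,0,-120,0]
  ]
}}

```text
time: 24.15
tcp_pos: [0.5047, -0.2384, 0.2111]
tcp_rot: [[0.072, 0.997, -0.0], [0.997, -0.072, 0.0], [0.0, -0.0, -1.0]]
wrist_force: [-0.1, 0.3, -0.8]
width: 0.0294
```

Emit:
{"op": "servo_tool", "data": {
  "motion": [
    [20,0,0,-20,0],
    [20,20,-2,-38,0],
    [20,50,-4,-38,0],
    [20,90,-7,-38,0],
    [20,130,-9,-38,0]
  ]
}}

```text
time: 24.65
tcp_pos: [0.5049, -0.1071, 0.2481]
tcp_rot: [[0.073, 0.997, 0.0], [0.997, -0.073, 0.0], [0.0, 0.0, -1.0]]
wrist_force: [1.0, 0.5, -0.4]
width: 0.0293
```

Emit:
{"op": "servo_tool", "data": {
  "motion": [
    [20,40,-3,0,0],
    [20,80,-6,0,0],
    [20,120,-9,0,0],
    [20,160,-11,0,0],
    [20,200,-14,0,0]
  ]
}}

```text
time: 25.15
tcp_pos: [0.5054, 0.0939, 0.2482]
tcp_rot: [[0.072, 0.997, 0.0], [0.997, -0.072, 0.0], [0.0, 0.0, -1.0]]
wrist_force: [0.3, 0.1, -1.3]
width: 0.0292
```

Emit:
{"op": "servo_tool", "data": {
  "motion": [
    [20,40,-3,0,3],
    [20,80,-6,0,6],
    [20,120,-9,0,9],
    [20,146,-10,0,11.4],
    [20,146,-10,0,11.4]
  ]
}}

```text
time: 25.65
tcp_pos: [0.506, 0.2417, 0.2476]
tcp_rot: [[0.264, 0.964, -0.001], [0.964, -0.264, 0.001], [0.001, -0.001, -1.0]]
wrist_force: [-0.3, -1.0, -0.3]
width: 0.0288
```

Emit:
{"op": "servo_tool", "data": {
  "motion": [
    [20,0,0,30,0],
    [20,0,0,45,0],
    [20,0,0,45,0],
    [20,0,0,45,0]
  ]
}}

```text
time: 26.05
tcp_pos: [0.5065, 0.2381, 0.2034]
tcp_rot: [[0.268, 0.963, 0.0], [0.963, -0.268, -0.0], [0.0, 0.0, -1.0]]
wrist_force: [0.7, 0.6, -0.6]
width: 0.0288
```

```bash
python3 -c "
from h import *
print(goal(.5057,.239,.128,74.5));snap('wrist','w9.png');snap('top','t9.png')"
```

```text
(array([ 0.7, -1.1, 75.4]), 'turn', -0.1, 'at', array([0.5065, 0.2381, 0.2034]), 'yaw', 74.4, 'w', 28.8, 'F', array([ 0.7,  0.6, -0.6]), 't', 26.1)
```

Emit:
{"op": "servo_tool", "data": {
  "motion": [
    [20,0.5,-0.5,10,0],
    [20,0.5,-0.5,20,0],
    [20,0.5,-0.5,30,0],
    [20,0.5,-0.5,40,0],
    [20,0.5,-0.5,48,0]
  ]
}}

```text
time: 26.65
tcp_pos: [0.5056, 0.239, 0.1536]
tcp_rot: [[0.268, 0.963, -0.001], [0.963, -0.268, -0.001], [-0.001, -0.001, -1.0]]
wrist_force: [0.2, 0.1, -0.6]
width: 0.0296
```

Emit:
{"op": "servo_tool", "data": {
  "motion": [
    [20,0,0,8,0],
    [20,0,0,16,0],
    [20,0,0,22,0],
    [20,0,0,26,0],
    [20,0,0,26,0]
  ]
}}

```text
time: 27.15
tcp_pos: [0.5062, 0.2393, 0.129]
tcp_rot: [[0.268, 0.963, 0.001], [0.963, -0.268, 0.0], [0.001, 0.0, -1.0]]
wrist_force: [0.6, -1.2, -0.7]
width: 0.0292
```

Emit:
{"op": "servo_tool", "data": {
  "motion": [
    [54,0,0,0,0],
    [54,0,0,0,0],
    [54,0,0,0,0],
    [54,0,0,0,0],
    [54,0,0,-10,0]
  ]
}}

```text
time: 27.65
tcp_pos: [0.5051, 0.2388, 0.1382]
tcp_rot: [[0.268, 0.964, -0.003], [0.964, -0.268, -0.001], [-0.002, -0.002, -1.0]]
wrist_force: [-0.4, 0.3, 0.4]
width: 0.0536
```

Emit:
{"op": "servo_tool", "data": {
  "motion": [
    [54,0,0,-25,0],
    [54,0,0,-50,0],
    [54,0,0,-75,0],
    [54,0,0,-95,0],
    [54,0,0,-105,0]
  ]
}}

```text
time: 28.15
tcp_pos: [0.5068, 0.2396, 0.2468]
tcp_rot: [[0.268, 0.963, 0.004], [0.963, -0.268, 0.002], [0.003, 0.003, -1.0]]
wrist_force: [-0.0, 0.0, -1.1]
width: 0.0539
```

Emit:
{"op": "servo_tool", "data": {
  "motion": [
    [54,-40,11,0,0],
    [54,-80,22,0,0],
    [54,-120,32,0,0],
    [54,-160,43,0,0],
    [54,-200,54,0,0]
  ]
}}

```text
time: 28.65
tcp_pos: [0.5039, 0.0305, 0.2439]
tcp_rot: [[0.267, 0.964, -0.0], [0.964, -0.267, 0.0], [-0.0, -0.0, -1.0]]
wrist_force: [0.1, 0.2, 0.4]
width: 0.0541
```

Emit:
{"op": "servo_tool", "data": {
  "motion": [
    [54,-44,12,0,0],
    [54,-88,24,0,0],
    [54,-132,35,0,0],
    [54,-176,47,0,0],
    [54,-220,59,0,0]
  ]
}}

```text
time: 29.15
tcp_pos: [0.5018, -0.1975, 0.2439]
tcp_rot: [[0.268, 0.963, -0.0], [0.963, -0.268, 0.0], [0.0, -0.0, -1.0]]
wrist_force: [-0.1, 0.4, 0.6]
width: 0.0542
```

Emit:
{"op": "servo_tool", "data": {
  "motion": [
    [54,-40,11,0,-6],
    [54,-80,22,0,-11.4],
    [54,-85,23,40,-11.4],
    [54,-85,23,80,-11.4],
    [54,-85,23,105,-11.4]
  ]
}}

```text
time: 29.65
tcp_pos: [0.5, -0.2836, 0.1358]
tcp_rot: [[0.073, 0.997, -0.004], [0.997, -0.073, 0.003], [0.002, -0.004, -1.0]]
wrist_force: [0.3, 0.7, 0.6]
width: 0.0537
```

Emit:
{"op": "servo_tool", "data": {
  "motion": [
    [54,0,0,0,0],
    [54,0,0,0,0]
  ]
}}

```text
time: 29.85
tcp_pos: [0.5021, -0.2839, 0.1394]
tcp_rot: [[0.072, 0.997, 0.0], [0.997, -0.072, 0.0], [0.0, 0.0, -1.0]]
wrist_force: [0.4, -0.4, 0.4]
width: 0.0539
```

```bash
python3 -c "
from h import *
print(goal(.5014,-.2845,.0895,85.8));snap('wrist','w10.png')"
```

```text
(array([-0.7, -0.6, 49.9]), 'turn', 0.1, 'at', array([ 0.5021, -0.2839,  0.1394]), 'yaw', 85.9, 'w', 53.9, 'F', array([ 0.4, -0.4,  0.4]), 't', 29.9)
```

Emit:
{"op": "servo_tool", "data": {
  "motion": [
    [54,-0.5,-0.5,20,0],
    [54,-0.5,-0.5,40,0],
    [54,-0.5,-0.5,49,0],
    [54,-0.5,-0.5,49,0],
    [20,-0.5,-0.5,49,0]
  ]
}}

```text
time: 30.4
tcp_pos: [0.5022, -0.2847, 0.0913]
tcp_rot: [[0.072, 0.997, 0.002], [0.997, -0.072, -0.001], [-0.001, 0.002, -1.0]]
wrist_force: [0.3, -1.3, 0.0]
width: 0.0487
```

Emit:
{"op": "servo_tool", "data": {
  "motion": [
    [20,0,0,0,0],
    [20,0,0,0,0],
    [20,0,0,0,0],
    [20,0,0,0,0],
    [20,0,0,0,0]
  ]
}}

```text
time: 30.9
tcp_pos: [0.5016, -0.2845, 0.0907]
tcp_rot: [[0.072, 0.997, 0.001], [0.997, -0.072, -0.001], [-0.001, 0.001, -1.0]]
wrist_force: [-0.2, 0.4, 5.4]
width: 0.0295
```

Emit:
{"op": "servo_tool", "data": {
  "motion": [
    [20,0,0,-10,0],
    [20,0,0,-30,0],
    [20,0,0,-60,0],
    [20,0,0,-90,0],
    [20,0,0,-120,0]
  ]
}}

```text
time: 31.4
tcp_pos: [0.5009, -0.284, 0.211]
tcp_rot: [[0.072, 0.997, -0.001], [0.997, -0.072, 0.001], [0.001, -0.001, -1.0]]
wrist_force: [1.2, -0.7, -0.7]
width: 0.0293
```

Emit:
{"op": "servo_tool", "data": {
  "motion": [
    [20,0,0,-20,0],
    [20,20,-1,-38,0],
    [20,50,-2,-38,0],
    [20,90,-4,-38,0],
    [20,130,-6,-38,0]
  ]
}}

```text
time: 31.9
tcp_pos: [0.5043, -0.153, 0.2481]
tcp_rot: [[0.073, 0.997, -0.0], [0.997, -0.073, 0.0], [0.0, -0.0, -1.0]]
wrist_force: [0.8, -0.4, -1.5]
width: 0.0294
```

Emit:
{"op": "servo_tool", "data": {
  "motion": [
    [20,40,-2,0,0],
    [20,80,-4,0,0],
    [20,120,-6,0,0],
    [20,160,-8,0,0],
    [20,200,-9,0,0]
  ]
}}

```text
time: 32.4
tcp_pos: [0.5096, 0.0476, 0.2481]
tcp_rot: [[0.072, 0.997, -0.0], [0.997, -0.072, 0.0], [0.0, -0.0, -1.0]]
wrist_force: [0.6, 0.4, -1.2]
width: 0.0291
```

Emit:
{"op": "servo_tool", "data": {
  "motion": [
    [20,45,-2,0,0],
    [20,90,-4,0,3],
    [20,135,-6,0,6],
    [20,180,-8,0,9],
    [20,225,-11,0,11.4]
  ]
}}

```text
time: 32.9
tcp_pos: [0.5149, 0.273, 0.248]
tcp_rot: [[0.269, 0.963, -0.0], [0.963, -0.269, -0.0], [-0.0, -0.0, -1.0]]
wrist_force: [0.6, 1.0, -0.1]
width: 0.0291
```

Emit:
{"op": "servo_tool", "data": {
  "motion": [
    [20,6,0,0,0],
    [20,6,0,30,0],
    [20,6,0,45,0],
    [20,6,0,45,0],
    [20,6,0,45,0]
  ]
}}

```text
time: 33.4
tcp_pos: [0.5171, 0.2766, 0.2034]
tcp_rot: [[0.268, 0.963, 0.0], [0.963, -0.268, 0.0], [0.0, 0.0, -1.0]]
wrist_force: [0.3, 0.1, -0.6]
width: 0.0291
```

```bash
python3 -c "
from h import *
print(goal(.5163,.2776,.1285,74.5));snap('wrist','w11.png')"
```

```text
(array([ 0.7, -1. , 74.9]), 'turn', -0.0, 'at', array([0.5171, 0.2766, 0.2034]), 'yaw', 74.5, 'w', 29.1, 'F', array([ 0.3,  0.1, -0.6]), 't', 33.4)
```

Emit:
{"op": "servo_tool", "data": {
  "motion": [
    [20,0.5,-0.5,10,0],
    [20,0.5,-0.5,20,0],
    [20,0.5,-0.5,30,0],
    [20,0.5,-0.5,40,0],
    [20,0.5,-0.5,48,0]
  ]
}}

```text
time: 33.95
tcp_pos: [0.5162, 0.2774, 0.1537]
tcp_rot: [[0.268, 0.963, -0.001], [0.963, -0.268, -0.0], [-0.001, -0.001, -1.0]]
wrist_force: [0.7, -0.1, -0.2]
width: 0.0292
```

Emit:
{"op": "servo_tool", "data": {
  "motion": [
    [20,0,0,8,0],
    [20,0,0,16,0],
    [20,0,0,22,0],
    [20,0,0,26,0],
    [20,0,0,26,0]
  ]
}}

```text
time: 34.45
tcp_pos: [0.5167, 0.2778, 0.129]
tcp_rot: [[0.268, 0.963, 0.0], [0.963, -0.268, 0.0], [0.001, 0.0, -1.0]]
wrist_force: [0.5, 0.2, -0.5]
width: 0.0291
```

Emit:
{"op": "servo_tool", "data": {
  "motion": [
    [54,0,0,0,0],
    [54,0,0,0,0],
    [54,0,0,0,0],
    [54,0,0,0,0],
    [54,0,0,-10,0]
  ]
}}

```text
time: 34.95
tcp_pos: [0.5156, 0.2771, 0.1381]
tcp_rot: [[0.268, 0.963, -0.003], [0.963, -0.268, -0.001], [-0.002, -0.002, -1.0]]
wrist_force: [0.1, -0.3, 0.0]
width: 0.0541
```

Emit:
{"op": "servo_tool", "data": {
  "motion": [
    [54,0,0,-25,0],
    [54,0,0,-50,0],
    [54,0,0,-75,0],
    [54,0,0,-95,0],
    [54,0,0,-105,0]
  ]
}}

```text
time: 35.45
tcp_pos: [0.5174, 0.278, 0.2469]
tcp_rot: [[0.268, 0.963, 0.004], [0.963, -0.268, 0.002], [0.003, 0.003, -1.0]]
wrist_force: [0.5, -0.3, -0.5]
width: 0.0539
```

Emit:
{"op": "servo_tool", "data": {
  "motion": [
    [54,-40,15,0,0],
    [54,-80,30,0,0],
    [54,-120,45,0,0],
    [54,-160,60,0,0],
    [54,-200,75,0,0]
  ]
}}

```text
time: 35.95
tcp_pos: [0.5349, 0.0632, 0.2439]
tcp_rot: [[0.267, 0.964, -0.0], [0.964, -0.267, 0.0], [-0.0, -0.0, -1.0]]
wrist_force: [1.3, 0.0, 0.5]
width: 0.0542
```

Emit:
{"op": "servo_tool", "data": {
  "motion": [
    [54,-40,15,0,0],
    [54,-80,30,0,0],
    [54,-120,45,0,0],
    [54,-160,60,0,0],
    [54,-200,75,0,0]
  ]
}}

```text
time: 36.45
tcp_pos: [0.5536, -0.1497, 0.2439]
tcp_rot: [[0.268, 0.963, -0.0], [0.963, -0.268, 0.0], [0.0, -0.0, -1.0]]
wrist_force: [-0.0, 0.6, -0.3]
width: 0.0544
```

Emit:
{"op": "servo_tool", "data": {
  "motion": [
    [54,-40,15,0,-4],
    [54,-80,30,0,-8],
    [54,-120,45,0,-11.4],
    [54,-132,50,20,-11.4],
    [54,-132,50,60,-11.4]
  ]
}}

```text
time: 36.95
tcp_pos: [0.5686, -0.2923, 0.1859]
tcp_rot: [[0.075, 0.997, 0.007], [0.997, -0.075, -0.004], [-0.004, 0.007, -1.0]]
wrist_force: [0.0, -0.0, -0.6]
width: 0.0541
```

Emit:
{"op": "servo_tool", "data": {
  "motion": [
    [54,0,0,40,0],
    [54,0,0,45,0],
    [54,0,0,45,0]
  ]
}}

```text
time: 37.25
tcp_pos: [0.5664, -0.2883, 0.1383]
tcp_rot: [[0.072, 0.997, -0.002], [0.997, -0.072, 0.001], [0.001, -0.002, -1.0]]
wrist_force: [0.2, -0.0, 0.9]
width: 0.0538
```

```bash
python3 -c "
from h import *
print(goal(.567,-.289,.0895,85.8));snap('wrist','w12.png')"
```

```text
(array([-0.7,  0.7, 48.8]), 'turn', 0.1, 'at', array([ 0.5664, -0.2883,  0.1383]), 'yaw', 85.9, 'w', 53.8, 'F', array([ 0.2, -0. ,  0.9]), 't', 37.2)
```

Emit:
{"op": "servo_tool", "data": {
  "motion": [
    [54,-0.5,0.5,20,0],
    [54,-0.5,0.5,40,0],
    [54,-0.5,0.5,48,0],
    [54,-0.5,0.5,48,0],
    [20,-0.5,0.5,48,0]
  ]
}}

```text
time: 37.8
tcp_pos: [0.5683, -0.2895, 0.0928]
tcp_rot: [[0.072, 0.997, 0.003], [0.997, -0.072, -0.001], [-0.001, 0.003, -1.0]]
wrist_force: [-0.3, 0.8, 0.4]
width: 0.0485
```

Emit:
{"op": "servo_tool", "data": {
  "motion": [
    [20,0,0,0,0],
    [20,0,0,0,0],
    [20,0,0,0,0],
    [20,0,0,0,0],
    [20,0,0,0,0]
  ]
}}

```text
time: 38.3
tcp_pos: [0.5676, -0.2893, 0.0918]
tcp_rot: [[0.072, 0.997, 0.001], [0.997, -0.072, -0.001], [-0.001, 0.001, -1.0]]
wrist_force: [-1.7, -0.5, 6.0]
width: 0.0293
```

Emit:
{"op": "servo_tool", "data": {
  "motion": [
    [20,0,0,-10,0],
    [20,0,0,-30,0],
    [20,0,0,-60,0],
    [20,0,0,-90,0],
    [20,0,0,-120,0]
  ]
}}

```text
time: 38.8
tcp_pos: [0.5671, -0.2889, 0.212]
tcp_rot: [[0.072, 0.997, -0.0], [0.997, -0.072, 0.001], [0.001, -0.0, -1.0]]
wrist_force: [1.0, 0.1, -1.0]
width: 0.0291
```

Emit:
{"op": "servo_tool", "data": {
  "motion": [
    [20,0,0,-20,0],
    [20,20,-2,-38,0],
    [20,50,-5,-38,0],
    [20,90,-9,-38,0],
    [20,130,-12,-38,0]
  ]
}}

```text
time: 39.3
tcp_pos: [0.5642, -0.1574, 0.249]
tcp_rot: [[0.073, 0.997, -0.0], [0.997, -0.073, 0.0], [0.0, -0.0, -1.0]]
wrist_force: [1.0, 0.3, 0.2]
width: 0.0296
```

Emit:
{"op": "servo_tool", "data": {
  "motion": [
    [20,40,-4,0,0],
    [20,80,-7,0,0],
    [20,120,-11,0,0],
    [20,160,-14,0,0],
    [20,200,-18,0,0]
  ]
}}

```text
time: 39.8
tcp_pos: [0.5608, 0.0439, 0.249]
tcp_rot: [[0.072, 0.997, -0.0], [0.997, -0.072, 0.0], [0.0, -0.0, -1.0]]
wrist_force: [0.3, -0.2, -2.2]
width: 0.0293
```

Emit:
{"op": "servo_tool", "data": {
  "motion": [
    [20,40,-4,0,3],
    [20,80,-7,0,6],
    [20,120,-10,0,9],
    [20,140,-12,0,11.4],
    [20,140,-12,0,11.4]
  ]
}}

```text
time: 40.3
tcp_pos: [0.5588, 0.1855, 0.2487]
tcp_rot: [[0.264, 0.964, -0.001], [0.964, -0.264, 0.001], [0.001, -0.001, -1.0]]
wrist_force: [0.1, -1.0, -0.1]
width: 0.0294
```

Emit:
{"op": "servo_tool", "data": {
  "motion": [
    [20,0,0,30,0],
    [20,0,0,45,0],
    [20,0,0,45,0],
    [20,0,0,45,0]
  ]
}}

```text
time: 40.7
tcp_pos: [0.5595, 0.182, 0.2044]
tcp_rot: [[0.268, 0.963, 0.0], [0.963, -0.268, -0.0], [-0.0, 0.0, -1.0]]
wrist_force: [-0.8, 0.6, -1.2]
width: 0.0292
```

```bash
python3 -c "
from h import *
print(goal(.5584,.1828,.129,74.5));snap('wrist','w13.png')"
```

```text
(array([ 0.5, -1.3, 75.4]), 'turn', -0.1, 'at', array([0.5595, 0.182 , 0.2044]), 'yaw', 74.4, 'w', 29.2, 'F', array([-0.8,  0.6, -1.2]), 't', 40.7)
```

Emit:
{"op": "servo_tool", "data": {
  "motion": [
    [20,0.5,-0.5,10,0],
    [20,0.5,-0.5,20,0],
    [20,0.5,-0.5,30,0],
    [20,0.5,-0.5,40,0],
    [20,0.5,-0.5,48,0]
  ]
}}

```text
time: 41.25
tcp_pos: [0.5585, 0.1832, 0.1546]
tcp_rot: [[0.268, 0.964, -0.001], [0.964, -0.268, -0.0], [-0.001, -0.001, -1.0]]
wrist_force: [0.5, -0.7, -1.3]
width: 0.0292
```

Emit:
{"op": "servo_tool", "data": {
  "motion": [
    [20,0,0,8,0],
    [20,0,0,16,0],
    [20,0,0,22,0],
    [20,0,0,26,0],
    [20,0,0,26,0]
  ]
}}

```text
time: 41.75
tcp_pos: [0.5591, 0.1835, 0.1301]
tcp_rot: [[0.268, 0.963, 0.001], [0.963, -0.268, 0.0], [0.0, 0.001, -1.0]]
wrist_force: [-0.6, 0.3, -1.3]
width: 0.0294
```

Emit:
{"op": "servo_tool", "data": {
  "motion": [
    [54,0,0,0,0],
    [54,0,0,0,0],
    [54,0,0,0,0],
    [54,0,0,0,0],
    [54,0,0,-10,0]
  ]
}}

```text
time: 42.25
tcp_pos: [0.5579, 0.1831, 0.1391]
tcp_rot: [[0.268, 0.963, -0.003], [0.963, -0.268, -0.001], [-0.002, -0.003, -1.0]]
wrist_force: [0.1, 0.5, -0.8]
width: 0.0538
```

Emit:
{"op": "servo_tool", "data": {
  "motion": [
    [54,0,0,-25,0],
    [54,0,0,-50,0],
    [54,0,0,-75,0],
    [54,-20,-15,-100,0],
    [54,-50,-30,-108,0]
  ]
}}

```text
time: 42.75
tcp_pos: [0.518, 0.144, 0.2513]
tcp_rot: [[0.266, 0.964, 0.006], [0.964, -0.266, 0.002], [0.003, 0.005, -1.0]]
wrist_force: [0.2, -0.0, 1.2]
width: 0.0539
```

Emit:
{"op": "servo_tool", "data": {
  "motion": [
    [54,0,0,0,0],
    [54,0,0,0,0],
    [54,0,0,0,0]
  ]
}}

```text
time: 43.05
tcp_pos: [0.517, 0.1436, 0.2479]
tcp_rot: [[0.268, 0.963, 0.0], [0.963, -0.268, 0.0], [0.0, 0.0, -1.0]]
wrist_force: [-0.1, -0.5, 0.6]
width: 0.0539
```

Run:
```python
from h import *
print(goal(.62,-.01,.25,74.5));im,P=snap('wrist');np.save('P14.npy',P['T']);im2,_=snap('top')
cv2.imwrite('pics/m14.png',np.hstack([cv2.resize(im[:320,100:640],(540,320)),cv2.resize(im2[130:320,150:480],(260,150))[:, :].repeat(1,0) if 0 else np.zeros((320,1,3),np.uint8)])[:,:,::-1])
a=im[:300,110:440]; b=im2[140:320,160:490]
b=cv2.resize(b,(660,360),interpolation=cv2.INTER_CUBIC); a=cv2.resize(a,(264,240))
c=np.zeros((600,660,3),np.uint8); c[:240,:264]=a; c[240:]=b; cv2.imwrite('pics/m14.png',c[:,:,::-1]); cv2.imwrite('pics/w14.png',im[:,:,::-1]); cv2.imwrite('pics/t14.png',im2[:,:,::-1])
```

```text
(array([-120.4,  140.4,   -2.1]), 'turn', -0.0, 'at', array([0.517 , 0.1436, 0.2479]), 'yaw', 74.5, 'w', 53.9, 'F', array([-0.1, -0.5,  0.6]), 't', 43.0)
```

View pics/m14.png

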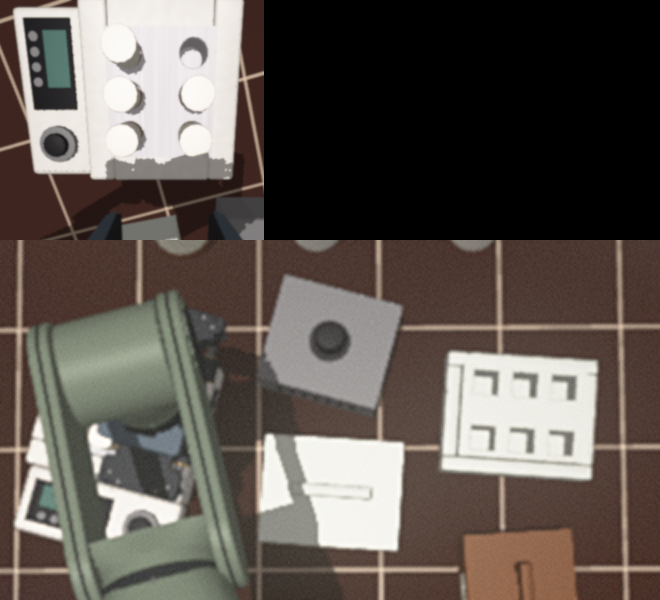

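The block now holds five caps with one free well. The box is empty, and hood and lid stand on the bench. Measure the hood and lid from this top picture.

Run:
```python
from h import *
np.set_printoptions(precision=4,suppress=True)
P=viewer.camera_params('top')
f=lambda u,v,z: pix2w(P,(u+.5)/2-.5+160,(v-240+.5)/2-.5+140,z)
def rep(n,c,z):
    w=np.array([f(u,v,z) for u,v in c]); print(n,w.mean(0)[:2],[round(np.linalg.norm(w[i]-w[i-1]),3) for i in range(4)],np.degrees(np.arctan2(*(w[0]-w[1]+w[3]-w[2])[[1,0]])))
rep('hood',[(286,275),(403,303),(375,407),(260,376)],.09)
rep('lid',[(265,434),(404,441),(397,550),(258,541)],.084)
print('knob',f(329,338,.132),'handle',f(338,492,.128),f(305,490,.128),f(371,493,.128))
```

```text
hood [ 0.6185 -0.0127] [np.float64(0.123), np.float64(0.141), np.float64(0.127), np.float64(0.139)] 75.26753089294365
lid [ 0.4419 -0.0119] [np.float64(0.125), np.float64(0.162), np.float64(0.127), np.float64(0.162)] 86.44964566164326
knob [ 0.6136 -0.0105  0.132 ] handle [ 0.4392 -0.0198  0.128 ] [0.4416 0.0174 0.128 ] [ 0.4379 -0.057   0.128 ]
```

Emit:
{"op": "servo_tool", "data": {
  "motion": [
    [60,-30,34,0,0],
    [60,-60,69,0,0],
    [60,-90,103,0,0],
    [60,-115,132,0,0],
    [60,-122,139,0,0]
  ]
}}

```text
time: 43.65
tcp_pos: [0.62, -0.0145, 0.2464]
tcp_rot: [[0.271, 0.963, -0.001], [0.963, -0.271, -0.001], [-0.001, -0.001, -1.0]]
wrist_force: [0.4, 0.4, 0.0]
width: 0.0595
```

Emit:
{"op": "servo_tool", "data": {
  "motion": [
    [60,0,0,40,0],
    [60,0,0,80,0],
    [60,0,0,100,0],
    [60,0,0,100,0]
  ]
}}

```text
time: 44.05
tcp_pos: [0.6154, -0.0106, 0.1439]
tcp_rot: [[0.267, 0.964, -0.009], [0.964, -0.267, 0.001], [-0.002, -0.009, -1.0]]
wrist_force: [-0.4, 0.1, -0.3]
width: 0.06
```

```bash
python3 -c "
from h import *
print(goal(.6182,-.0118,.0995,74.5)); snap('wrist','w15.png')"
```

```text
(array([-0.3,  3.4, 44.3]), 'turn', 0.0, 'at', array([ 0.6154, -0.0106,  0.1439]), 'yaw', 74.5, 'w', 60.0, 'F', array([-0.4,  0.1, -0.3]), 't', 44.0)
```

Emit:
{"op": "servo_tool", "data": {
  "motion": [
    [60,0,1,20,0],
    [60,0,1,38,0],
    [60,0,1,46,0],
    [60,0,1,46,0],
    [60,0,1,46,0]
  ]
}}

```text
time: 44.6
tcp_pos: [0.6198, -0.0116, 0.1033]
tcp_rot: [[0.268, 0.964, 0.002], [0.964, -0.268, 0.0], [0.001, 0.002, -1.0]]
wrist_force: [0.6, 0.2, -0.1]
width: 0.0597
```

Emit:
{"op": "servo_tool", "data": {
  "motion": [
    [20,0,0,0,0],
    [20,0,0,0,0],
    [20,0,0,0,0],
    [20,0,0,0,0],
    [20,0,0,0,0]
  ]
}}

```text
time: 45.1
tcp_pos: [0.6189, -0.0118, 0.1023]
tcp_rot: [[0.268, 0.963, 0.0], [0.963, -0.268, 0.0], [0.0, 0.0, -1.0]]
wrist_force: [0.0, 0.7, 2.1]
width: 0.0335
```

Emit:
{"op": "servo_tool", "data": {
  "motion": [
    [20,0,0,0,0],
    [20,0,0,0,0]
  ]
}}

```text
time: 45.3
tcp_pos: [0.6189, -0.0118, 0.1023]
tcp_rot: [[0.268, 0.963, 0.0], [0.963, -0.268, 0.0], [0.0, 0.0, -1.0]]
wrist_force: [-0.5, 0.7, 2.5]
width: 0.0334
```

Emit:
{"op": "servo_tool", "data": {
  "motion": [
    [20,0,0,-10,0],
    [20,0,0,-30,0],
    [20,0,0,-60,0],
    [20,0,0,-90,0],
    [20,0,0,-120,0]
  ]
}}

```text
time: 45.8
tcp_pos: [0.6182, -0.0118, 0.2225]
tcp_rot: [[0.268, 0.963, -0.002], [0.963, -0.268, 0.0], [-0.0, -0.002, -1.0]]
wrist_force: [0.3, 0.3, -4.0]
width: 0.0334
```

Emit:
{"op": "servo_tool", "data": {
  "motion": [
    [20,0,0,-30,0],
    [20,0,0,-60,0],
    [20,0,0,-75,0],
    [20,0,0,-80,0],
    [20,0,0,-80,0]
  ]
}}

```text
time: 46.3
tcp_pos: [0.6187, -0.0118, 0.3018]
tcp_rot: [[0.268, 0.963, -0.0], [0.963, -0.268, 0.0], [-0.0, -0.0, -1.0]]
wrist_force: [-0.1, 0.4, -3.5]
width: 0.033
```

```bash
python3 -c "
from h import *
print(goal(.535,.231,.18,74.5)); snap('wrist','w16.png')"
```

```text
(array([ 211.6, -145.6,  121.9]), 'turn', -0.0, 'at', array([ 0.6187, -0.0118,  0.3018]), 'yaw', 74.5, 'w', 33.0, 'F', array([-0.1,  0.4, -3.5]), 't', 46.3)
```

Emit:
{"op": "servo_tool", "data": {
  "motion": [
    [20,25,-17,0,0],
    [20,50,-34,0,0],
    [20,75,-51,0,0],
    [20,100,-69,0,0],
    [20,125,-86,0,0]
  ]
}}

```text
time: 46.85
tcp_pos: [0.5681, 0.1325, 0.3]
tcp_rot: [[0.268, 0.963, -0.004], [0.963, -0.268, -0.001], [-0.002, -0.003, -1.0]]
wrist_force: [-0.0, 0.6, -3.9]
width: 0.0333
```

Emit:
{"op": "servo_tool", "data": {
  "motion": [
    [20,25,-17,0,0],
    [20,50,-34,0,0],
    [20,75,-51,0,0],
    [20,86,-59.5,0,0],
    [20,86.5,-59.5,0,0]
  ]
}}

```text
time: 47.35
tcp_pos: [0.5342, 0.2319, 0.3007]
tcp_rot: [[0.265, 0.964, -0.002], [0.964, -0.265, -0.001], [-0.002, -0.002, -1.0]]
wrist_force: [-0.3, -0.7, -3.7]
width: 0.0333
```

Emit:
{"op": "servo_tool", "data": {
  "motion": [
    [20,0,0,10,0],
    [20,0,0,15,0],
    [20,0,0,15,0],
    [20,0,0,15,0]
  ]
}}

```text
time: 47.75
tcp_pos: [0.5355, 0.2299, 0.2866]
tcp_rot: [[0.269, 0.963, -0.001], [0.963, -0.269, -0.0], [-0.001, -0.0, -1.0]]
wrist_force: [0.4, -0.5, -2.6]
width: 0.0335
```

```bash
python3 -c "
from h import *
print(goal(.535,.231,.1823,74.5)); im,P=snap('wrist','w17.png')
a=cv2.imread('pics/w17.png'); cv2.imwrite('pics/w17c.png',cv2.resize(a[0:400,100:500],None,fx=1.5,fy=1.5))"
```

```text
(array([  0.9,  -0.7, 104.3]), 'turn', -0.1, 'at', array([0.5355, 0.2299, 0.2866]), 'yaw', 74.4, 'w', 33.5, 'F', array([ 0.4, -0.5, -2.6]), 't', 47.8)
```

View pics/w17c.png

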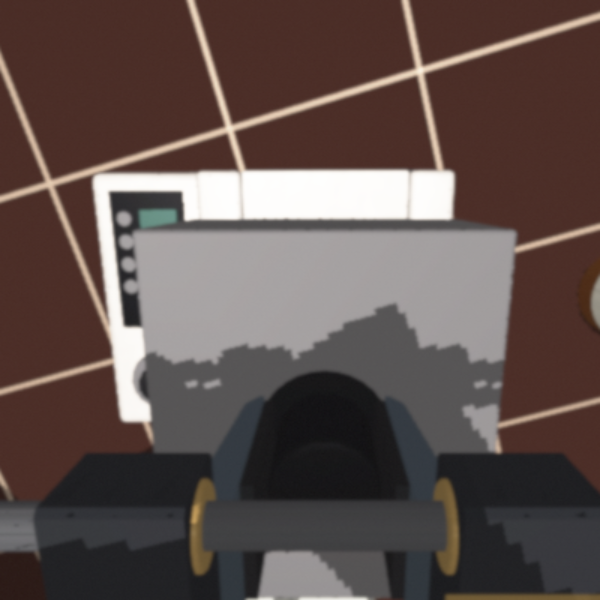

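Hood hangs level and parallel to the heater. Lower it stepwise, watching the force.

Emit:
{"op": "servo_tool", "data": {
  "motion": [
    [20,1,-0.5,20,0],
    [20,1,-0.5,40,0],
    [20,1,-0.5,60,0],
    [20,1,-0.5,72,0],
    [20,1,-0.5,78,0]
  ]
}}

```text
time: 48.3
tcp_pos: [0.5348, 0.2317, 0.2081]
tcp_rot: [[0.268, 0.963, -0.001], [0.963, -0.268, -0.001], [-0.001, -0.001, -1.0]]
wrist_force: [0.2, 0.6, -3.5]
width: 0.033
```

Emit:
{"op": "servo_tool", "data": {
  "motion": [
    [20,0,0,3,0],
    [20,0,0,6,0],
    [20,0,0,9,0],
    [20,0,0,11,0],
    [20,0,0,11,0]
  ]
}}

```text
time: 48.8
tcp_pos: [0.535, 0.232, 0.1979]
tcp_rot: [[0.268, 0.964, -0.0], [0.964, -0.268, 0.0], [0.0, -0.0, -1.0]]
wrist_force: [0.2, -0.0, -3.9]
width: 0.0333
```

Bottom edge is now 4 mm below the block top with no contact. Continue to the deck.

Emit:
{"op": "servo_tool", "data": {
  "motion": [
    [20,0,0,4,0],
    [20,0,0,8,0],
    [20,0,0,12,0],
    [20,0,0,14,0],
    [20,0,0,15.5,0]
  ]
}}

```text
time: 49.3
tcp_pos: [0.5348, 0.232, 0.1823]
tcp_rot: [[0.268, 0.963, -0.001], [0.963, -0.268, -0.0], [-0.0, -0.001, -1.0]]
wrist_force: [-1.9, -1.5, 3.4]
width: 0.0335
```

Emit:
{"op": "servo_tool", "data": {
  "motion": [
    [20,0,0,0,0],
    [60,0,0,0,0],
    [60,0,0,0,0],
    [60,0,0,0,0],
    [60,0,0,0,0]
  ]
}}

```text
time: 49.8
tcp_pos: [0.5353, 0.2321, 0.1829]
tcp_rot: [[0.268, 0.963, 0.001], [0.963, -0.268, 0.0], [0.001, 0.001, -1.0]]
wrist_force: [-0.0, 0.3, 0.6]
width: 0.0589
```

Emit:
{"op": "servo_tool", "data": {
  "motion": [
    [60,0,0,-10,0],
    [60,0,0,-30,0],
    [60,0,0,-60,0],
    [60,0,0,-85,0],
    [60,0,0,-90,0]
  ]
}}

```text
time: 50.3
tcp_pos: [0.5366, 0.2327, 0.2766]
tcp_rot: [[0.268, 0.963, 0.007], [0.963, -0.268, 0.003], [0.005, 0.006, -1.0]]
wrist_force: [0.0, -0.9, 0.8]
width: 0.06
```

```bash
python3 -c "
from h import *
print(goal(.4035,.2112,.12,164.5))"
```

```text
(array([ -57.1, -123.4,  155.6]), 'turn', -90.0, 'at', array([0.5366, 0.2327, 0.2766]), 'yaw', 74.5, 'w', 60.0, 'F', array([ 0. , -0.9,  0.8]), 't', 50.3)
```

Hood touched down at exactly the expected height (0.1823). Next the start button, with the tool turned so the body stays clear of the hood.

Emit:
{"op": "servo_tool", "data": {
  "motion": [
    [0,-12,-25,0,0],
    [0,-24,-50,0,0],
    [0,-36,-75,0,0],
    [0,-48,-100,0,0],
    [0,-57,-123,0,0]
  ]
}}

```text
time: 50.8
tcp_pos: [0.3995, 0.2094, 0.2717]
tcp_rot: [[0.268, 0.963, -0.001], [0.963, -0.268, -0.001], [-0.001, -0.001, -1.0]]
wrist_force: [-0.0, 0.1, 0.8]
width: 0.023
```

Emit:
{"op": "servo_tool", "data": {
  "motion": [
    [0,0,0,0,-8],
    [0,0,0,0,-16],
    [0,0,0,0,-24],
    [0,0,0,0,-32],
    [0,0,0,0,-40]
  ]
}}

```text
time: 51.3
tcp_pos: [0.4008, 0.2098, 0.2718]
tcp_rot: [[-0.419, 0.908, -0.001], [0.908, 0.419, -0.0], [0.0, -0.001, -1.0]]
wrist_force: [-0.5, 0.3, 0.6]
width: 0.0007
```

Emit:
{"op": "servo_tool", "data": {
  "motion": [
    [0,0,0,0,-8],
    [0,0,0,0,-16],
    [0,0,0,0,-24],
    [0,0,0,0,-32],
    [0,0,0,0,-40]
  ]
}}

```text
time: 51.8
tcp_pos: [0.4008, 0.2098, 0.2718]
tcp_rot: [[-0.905, 0.426, -0.001], [0.426, 0.905, -0.0], [0.001, -0.001, -1.0]]
wrist_force: [0.2, 0.8, 1.1]
width: 0.0006
```

Emit:
{"op": "servo_tool", "data": {
  "motion": [
    [0,0,0,30,-5],
    [0,0,0,60,-10],
    [0,0,0,90,-10],
    [0,0,0,110,-10],
    [0,0,0,110,-10]
  ]
}}

```text
time: 52.3
tcp_pos: [0.3989, 0.2088, 0.1595]
tcp_rot: [[-0.963, 0.268, -0.007], [0.268, 0.963, -0.003], [0.006, -0.005, -1.0]]
wrist_force: [-0.2, -0.0, 0.9]
width: 0.0002
```

Emit:
{"op": "servo_tool", "data": {
  "motion": [
    [0,0,0,0,0],
    [0,0,0,0,0]
  ]
}}

```text
time: 52.5
tcp_pos: [0.4021, 0.2104, 0.1636]
tcp_rot: [[-0.963, 0.268, 0.002], [0.268, 0.963, 0.001], [-0.002, 0.002, -1.0]]
wrist_force: [0.1, -0.1, 0.5]
width: 0.0002
```

```bash
python3 -c "
from h import *
print(goal(.403,.2112,.065,164.5)); im,P=snap('top','t18.png')
print(snap('wrist','w18.png')[0].shape)"
```

```text
(array([-0.5,  0.8, 98.6]), 'turn', -0.0, 'at', array([0.4021, 0.2104, 0.1636]), 'yaw', 164.5, 'w', 0.2, 'F', array([ 0.1, -0.1,  0.5]), 't', 52.5)
(480, 640, 3)
```

Emit:
{"op": "servo_tool", "data": {
  "motion": [
    [0,0,0.5,25,0],
    [0,0,0.5,50,0],
    [0,0,0.5,75,0],
    [0,0,0.5,86,0],
    [0,0,0.5,89,0]
  ]
}}

```text
time: 53.1
tcp_pos: [0.401, 0.2103, 0.0732]
tcp_rot: [[-0.963, 0.268, -0.001], [0.268, 0.963, -0.001], [0.001, -0.001, -1.0]]
wrist_force: [-1.7, -0.8, 1.9]
width: 0.0004
```

Emit:
{"op": "servo_tool", "data": {
  "motion": [
    [0,0,0,3,0],
    [0,0,0,6,0],
    [0,0,0,8,0],
    [0,0,0,10,0],
    [0,0,0,10,0]
  ]
}}

```text
time: 53.6
tcp_pos: [0.4018, 0.2107, 0.0686]
tcp_rot: [[-0.963, 0.268, 0.002], [0.268, 0.963, 0.001], [-0.002, 0.002, -1.0]]
wrist_force: [-11.4, -6.0, 42.3]
width: 0.0007
```

Force rose to 42 N at z = 0.0686, sooner than expected. Back off a bit and profile it.

Emit:
{"op": "servo_tool", "data": {
  "motion": [
    [0,0,0,-4,0],
    [0,0,0,-4,0]
  ]
}}

```text
time: 53.8
tcp_pos: [0.4023, 0.211, 0.0696]
tcp_rot: [[-0.963, 0.268, 0.004], [0.268, 0.963, 0.002], [-0.003, 0.003, -1.0]]
wrist_force: [-2.1, -0.2, 4.1]
width: 0.0007
```

Emit:
{"op": "servo_tool", "data": {
  "motion": [
    [0,0,0,-3,0],
    [0,0,0,-3,0]
  ]
}}

```text
time: 54.0
tcp_pos: [0.4023, 0.211, 0.0714]
tcp_rot: [[-0.963, 0.268, 0.002], [0.268, 0.963, 0.001], [-0.002, 0.002, -1.0]]
wrist_force: [0.2, 0.4, 2.9]
width: 0.0003
```

Emit:
{"op": "servo_tool", "data": {
  "motion": [
    [0,0,0,-3,0],
    [0,0,0,-3,0]
  ]
}}

```text
time: 54.2
tcp_pos: [0.4023, 0.211, 0.0739]
tcp_rot: [[-0.963, 0.268, 0.002], [0.268, 0.963, 0.001], [-0.002, 0.001, -1.0]]
wrist_force: [0.6, -0.1, 1.1]
width: 0.0004
```

Run:
```python
from h import *
P=viewer.camera_params('scene'); im,_=snap('scene','s19.png')
c=w2pix(P,[.403,.211,.07]).astype(int); print(c)
a=im[max(c[1]-110,0):c[1]+70,max(c[0]-120,0):c[0]+120]
cv2.imwrite('pics/s19c.png',cv2.resize(a,None,fx=3.2,fy=3.2,interpolation=cv2.INTER_CUBIC)[:,:,::-1])
```

```text
[401 234]
```

View pics/s19c.png

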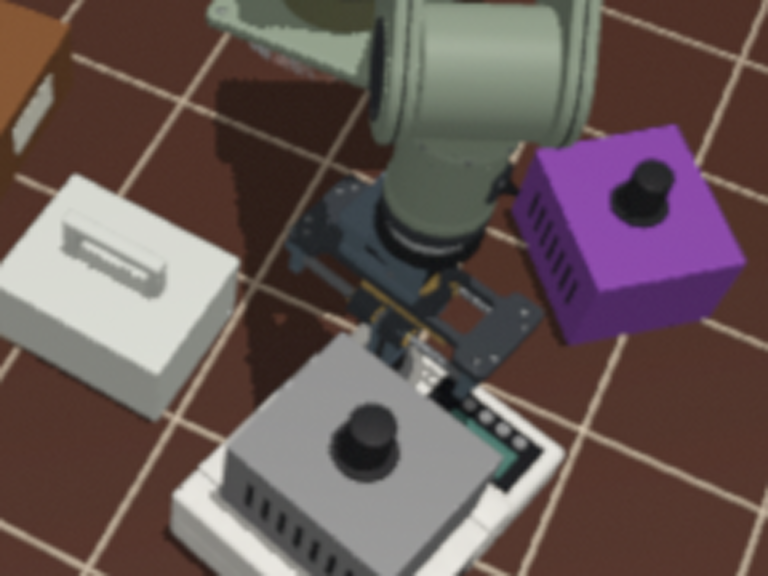

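Spring profile (1.1 N at 0.0739, 2.9 at 0.0714, 4.1 at 0.0696, hard stop at 0.0686) shows the button reached its stop. The picture shows the hood flat on the heater and the lid on the bench. Raise and fetch the lid.

Emit:
{"op": "servo_tool", "data": {
  "motion": [
    [0,0,0,-30,0],
    [0,0,0,-75,0],
    [0,0,0,-120,0],
    [0,0,0,-165,0],
    [30,0,0,-176,0]
  ]
}}

```text
time: 54.75
tcp_pos: [0.4034, 0.2114, 0.2538]
tcp_rot: [[-0.963, 0.268, 0.008], [0.268, 0.963, 0.004], [-0.006, 0.006, -1.0]]
wrist_force: [0.5, -0.6, -0.3]
width: 0.0055
```

Emit:
{"op": "servo_tool", "data": {
  "motion": [
    [60,0,0,0,8],
    [60,0,0,0,16],
    [60,0,0,0,24],
    [60,0,0,0,32],
    [60,0,0,0,40]
  ]
}}

```text
time: 55.25
tcp_pos: [0.4007, 0.2101, 0.2479]
tcp_rot: [[-0.561, 0.828, -0.003], [0.828, 0.561, -0.001], [0.0, -0.003, -1.0]]
wrist_force: [0.1, 0.2, 1.3]
width: 0.0454
```

Emit:
{"op": "servo_tool", "data": {
  "motion": [
    [60,0,0,0,8],
    [60,0,0,0,16],
    [60,0,0,0,24],
    [60,0,0,0,32],
    [60,0,0,0,38.5]
  ]
}}

```text
time: 55.75
tcp_pos: [0.4007, 0.2101, 0.2479]
tcp_rot: [[0.075, 0.997, -0.003], [0.997, -0.075, -0.001], [-0.002, -0.003, -1.0]]
wrist_force: [0.2, -0.9, 0.9]
width: 0.0602
```

Emit:
{"op": "servo_tool", "data": {
  "motion": [
    [60,-44,11,0,0],
    [60,-88,22,0,0],
    [60,-132,33,0,0],
    [60,-176,44,0,0],
    [60,-219,54.5,0,0]
  ]
}}

```text
time: 56.25
tcp_pos: [0.4397, -0.0135, 0.2481]
tcp_rot: [[0.07, 0.998, -0.002], [0.998, -0.07, 0.0], [0.0, -0.002, -1.0]]
wrist_force: [0.4, 0.4, 0.8]
width: 0.0601
```

Emit:
{"op": "servo_tool", "data": {
  "motion": [
    [60,0,0,0,0],
    [60,0,0,0,0],
    [60,0,0,0,0]
  ]
}}

```text
time: 56.55
tcp_pos: [0.4398, -0.0109, 0.2487]
tcp_rot: [[0.07, 0.998, -0.002], [0.998, -0.07, 0.001], [0.001, -0.002, -1.0]]
wrist_force: [0.2, -0.6, 0.7]
width: 0.0598
```

Run:
```python
from h import *
print(goal(.4415,-.0115,.1035,85.9)); im,_=snap('wrist','w20.png'); t,P=snap('top','t20.png')
# white lid blob in wrist view + compare hood region in top with earlier
def blob(im,x0,x1,y0,y1,f):
    m=np.zeros(im.shape[:2],np.uint8); m[y0:y1,x0:x1]=f(im[y0:y1,x0:x1].astype(int))
    n,l,s,c=cv2.connectedComponentsWithStats(m); i=1+np.argmax(s[1:,4]); return s[i],c[i]
old=cv2.imread('pics/t14.png')[:,:,::-1]
hsv=lambda a:((a.min(-1)>60)&(a.max(-1)<185)&(a.max(-1)-a.min(-1)<22)).astype(np.uint8)
print('hood now',blob(t,160,270,180,270,hsv)); print('hood t0',blob(cv2.imread('pics/top0.png')[:,:,::-1],160,270,180,270,hsv))
d=cv2.absdiff(t,old).max(-1); m=(d>40).astype(np.uint8); n,l,s,c=cv2.connectedComponentsWithStats(cv2.morphologyEx(m,cv2.MORPH_OPEN,np.ones((3,3))))
print(s[1:][s[1:,4]>60])
```

```text
(array([ -0.6,   2. , 145.2]), 'turn', 0.1, 'at', array([ 0.4398, -0.0109,  0.2487]), 'yaw', 86.0, 'w', 59.8, 'F', array([ 0.2, -0.6,  0.7]), 't', 56.5)
hood now (array([ 172,  186,   86,   73, 4144], dtype=int32), array([214.68677606, 222.82915058]))
hood t0 (array([ 174,  186,   86,   75, 4125], dtype=int32), array([216.75806061, 223.78157576]))
[[ 295  157   53   29 1050]
 [ 244  166    9   17   87]
 [ 238  168    7   15   68]
 [ 231  171    7   12   73]
 [ 351  171   10   12  110]
 [ 173  174  134  134 6341]
 [ 292  185   57   39 1532]
 [ 351  185    7   19   96]
 [ 288  198    3   24   72]
 [ 201  211   21   17  239]
 [ 293  226   72  254 7958]
 [ 199  267    7   12   62]
 [ 191  281   86   85 4528]
 [ 284  305   66   60 1533]
 [ 195  307   12   23  112]
 [ 279  312    5   26  107]
 [ 210  366   19   62  855]
 [ 227  366   57  114 5166]
 [ 350  408   18   28  213]
 [ 219  429   10   34  198]]
```

Run:
```python
from h import *
im=cv2.imread('pics/w20.png'); P=viewer.camera_params('wrist')
m=((im.min(-1)>125)&(im.max(-1).astype(int)-im.min(-1)<25)).astype(np.uint8); m[300:]=0
n,l,s,c=cv2.connectedComponentsWithStats(m)
print([ (a.tolist(),b.round().tolist()) for a,b in zip(s[1:],c[1:]) if a[4]>800])
cx,cy=.4415,-.0115; h=np.radians(-4)
for a,b in [(-.063,.081),(.063,.081)]: print(w2pix(P,[cx+np.cos(h)*a-np.sin(h)*b,cy+np.sin(h)*a+np.cos(h)*b,.084]))
```

```text
[([205, 0, 299, 59, 8195], [385.0, 20.0]), ([248, 134, 143, 102, 12783], [319.0, 180.0]), ([256, 271, 52, 29, 1085], [280.0, 288.0])]
[244.40800673 130.38906586]
[388.26997644 130.64302919]
```

Lid corners show at u 248–391, v 134, against the predicted 244–388 and 130, so it hasn't moved. Grip it.

Emit:
{"op": "servo_tool", "data": {
  "motion": [
    [60,-1,2,35,0],
    [60,-1,2,70,0],
    [60,-1,2,105,0],
    [60,-1,2,135,0],
    [60,-1,2,145,0]
  ]
}}

```text
time: 57.15
tcp_pos: [0.44, -0.0116, 0.1019]
tcp_rot: [[0.068, 0.998, -0.006], [0.998, -0.068, 0.001], [0.0, -0.006, -1.0]]
wrist_force: [-0.6, 0.2, 0.2]
width: 0.0598
```

Emit:
{"op": "servo_tool", "data": {
  "motion": [
    [60,0,0,0,0],
    [5,0,0,0,0],
    [5,0,0,0,0],
    [5,0,0,0,0],
    [5,0,0,0,0]
  ]
}}

```text
time: 57.65
tcp_pos: [0.4429, -0.013, 0.1053]
tcp_rot: [[0.07, 0.998, 0.002], [0.998, -0.07, -0.0], [0.0, 0.002, -1.0]]
wrist_force: [0.5, 0.6, -0.3]
width: 0.0307
```

Emit:
{"op": "servo_tool", "data": {
  "motion": [
    [5,0,0,0,0],
    [5,0,0,0,0],
    [5,0,0,0,0],
    [5,0,0,0,0],
    [5,0,0,0,0]
  ]
}}

```text
time: 58.15
tcp_pos: [0.4424, -0.013, 0.1046]
tcp_rot: [[0.07, 0.998, 0.0], [0.998, -0.07, -0.0], [-0.0, 0.0, -1.0]]
wrist_force: [0.7, 0.3, 2.6]
width: 0.0137
```

Emit:
{"op": "servo_tool", "data": {
  "motion": [
    [5,0,0,-10,0],
    [5,0,0,-30,0],
    [5,0,0,-60,0],
    [5,0,0,-90,0],
    [5,0,0,-120,0]
  ]
}}

```text
time: 58.65
tcp_pos: [0.4417, -0.0129, 0.2256]
tcp_rot: [[0.07, 0.998, -0.001], [0.998, -0.07, 0.0], [0.0, -0.001, -1.0]]
wrist_force: [1.3, 0.4, -2.8]
width: 0.0138
```

Emit:
{"op": "servo_tool", "data": {
  "motion": [
    [5,0,0,-15,0],
    [5,0,0,-25,0],
    [5,0,0,-25,0]
  ]
}}

```text
time: 58.95
tcp_pos: [0.4427, -0.0129, 0.2504]
tcp_rot: [[0.07, 0.998, 0.002], [0.998, -0.07, 0.0], [0.0, 0.002, -1.0]]
wrist_force: [-0.1, 0.2, -3.1]
width: 0.0137
```

```bash
python3 -c "
from h import *
print(goal(.5352,-.2386,.149,85.8))"
```

```text
(array([-218.6,  108. ,  101.6]), 'turn', 0.2, 'at', array([ 0.4427, -0.0129,  0.2504]), 'yaw', 86.0, 'w', 13.7, 'F', array([-0.1,  0.2, -3.1]), 't', 59.0)
```

Emit:
{"op": "servo_tool", "data": {
  "motion": [
    [5,-25,12,0,0],
    [5,-50,25,0,0],
    [5,-75,37,0,0],
    [5,-100,50,0,0],
    [5,-125,62,0,0]
  ]
}}

```text
time: 59.45
tcp_pos: [0.4949, -0.1428, 0.2477]
tcp_rot: [[0.07, 0.998, -0.003], [0.998, -0.07, 0.001], [0.001, -0.003, -1.0]]
wrist_force: [-0.1, 0.7, -3.3]
width: 0.0136
```

Emit:
{"op": "servo_tool", "data": {
  "motion": [
    [5,-25,12,0,0],
    [5,-50,25,0,0],
    [5,-75,37,0,0],
    [5,-91,45,0,0],
    [5,-96,47,0,0]
  ]
}}

```text
time: 59.95
tcp_pos: [0.5355, -0.2422, 0.2478]
tcp_rot: [[0.072, 0.997, -0.002], [0.997, -0.072, 0.001], [0.001, -0.002, -1.0]]
wrist_force: [-0.5, 0.1, -2.5]
width: 0.0138
```

Emit:
{"op": "servo_tool", "data": {
  "motion": [
    [5,0,0,20,0],
    [5,0,0,40,0],
    [5,0,0,50,0],
    [5,0,0,50,0],
    [5,0,0,50,0]
  ]
}}

```text
time: 60.45
tcp_pos: [0.5357, -0.2407, 0.2]
tcp_rot: [[0.07, 0.998, 0.001], [0.998, -0.07, 0.0], [0.0, 0.001, -1.0]]
wrist_force: [-0.3, -0.3, -1.4]
width: 0.0136
```

```bash
python3 -c "
from h import *
print(goal(.536,-.2408,.1496,85.8)); snap('wrist','w21.png')"
```

```text
(array([-0.1,  0.3, 50.4]), 'turn', 0.2, 'at', array([ 0.5357, -0.2407,  0.2   ]), 'yaw', 86.0, 'w', 13.6, 'F', array([-0.3, -0.3, -1.4]), 't', 60.5)
```

Emit:
{"op": "servo_tool", "data": {
  "motion": [
    [5,0,0,10,0],
    [5,0,0,20,0],
    [5,0,0,25,0],
    [5,0,0,29,0],
    [5,0,0,29,0]
  ]
}}

```text
time: 61.0
tcp_pos: [0.5351, -0.2409, 0.1696]
tcp_rot: [[0.07, 0.998, -0.001], [0.998, -0.07, 0.001], [0.001, -0.001, -1.0]]
wrist_force: [0.3, 0.4, -2.5]
width: 0.0137
```

Emit:
{"op": "servo_tool", "data": {
  "motion": [
    [5,0,0,5,0],
    [5,0,0,10,0],
    [5,0,0,15,0],
    [5,0,0,19,0],
    [5,0,0,21,0]
  ]
}}

```text
time: 61.5
tcp_pos: [0.5353, -0.2406, 0.1496]
tcp_rot: [[0.07, 0.998, -0.001], [0.998, -0.07, 0.001], [0.001, -0.001, -1.0]]
wrist_force: [-3.9, 3.9, 8.6]
width: 0.0138
```

Lid reached the ledge at the expected height. Release, retreat toward the robot, and check from above.

Emit:
{"op": "servo_tool", "data": {
  "motion": [
    [60,0,0,0,0],
    [60,0,0,0,0],
    [60,0,0,0,0],
    [60,0,0,0,0],
    [60,0,0,0,0]
  ]
}}

```text
time: 62.0
tcp_pos: [0.5356, -0.2411, 0.1495]
tcp_rot: [[0.07, 0.998, 0.0], [0.998, -0.07, -0.0], [-0.0, 0.0, -1.0]]
wrist_force: [-0.1, 0.4, 0.1]
width: 0.051
```

Emit:
{"op": "servo_tool", "data": {
  "motion": [
    [60,0,0,-10,0],
    [60,0,0,-40,0],
    [60,0,0,-80,0],
    [60,0,0,-110,0],
    [60,0,0,-120,0]
  ]
}}

```text
time: 62.5
tcp_pos: [0.5369, -0.2417, 0.274]
tcp_rot: [[0.07, 0.997, 0.007], [0.998, -0.07, -0.003], [-0.003, 0.007, -1.0]]
wrist_force: [-0.3, 0.2, 0.6]
width: 0.0597
```

Emit:
{"op": "servo_tool", "data": {
  "motion": [
    [60,30,-35,0,0],
    [60,60,-70,0,0],
    [60,95,-90,0,0],
    [60,135,-100,0,0],
    [60,175,-110,0,0]
  ]
}}

```text
time: 63.0
tcp_pos: [0.4367, -0.0575, 0.269]
tcp_rot: [[0.072, 0.997, -0.001], [0.997, -0.072, 0.0], [0.0, -0.001, -1.0]]
wrist_force: [0.7, -0.7, 0.2]
width: 0.0599
```

Emit:
{"op": "servo_tool", "data": {
  "motion": [
    [60,20,0,0,0],
    [60,40,0,0,0],
    [60,40,0,0,0]
  ]
}}

```text
time: 63.3
tcp_pos: [0.4404, -0.0171, 0.269]
tcp_rot: [[0.067, 0.998, -0.001], [0.998, -0.067, 0.001], [0.001, -0.001, -1.0]]
wrist_force: [0.6, 0.1, 0.0]
width: 0.0596
```

Run:
```python
from h import *
print(goal(.4,0,.25,86)); t,P=snap('top','t22.png')
a=t[175:310,155:285]; b=t[175:310,365:495]
o=cv2.imread('pics/top0.png')[:,:,::-1]
r=lambda x:cv2.resize(x,None,fx=3,fy=3,interpolation=cv2.INTER_CUBIC)
full=cv2.resize(t[20:420],(300,188))
c=np.hstack([r(a),r(b)]); c=np.vstack([c,np.zeros((190,c.shape[1],3),np.uint8)]); c[406:406+188,:300]=full
cv2.imwrite('pics/m22.png',c[:,:,::-1])
for n,(y0,y1,x0,x1) in {'hood':(183,262,176,258),'lid':(192,255,385,468),'knob':(205,240,195,230)}.items():
    print(n,cv2.phaseCorrelate(np.float32(cv2.cvtColor(o[y0:y1,x0:x1],7)),np.float32(cv2.cvtColor(t[y0:y1,x0:x1],7))))
```

```text
(array([ 14.3, -41.4,  19. ]), 'turn', 0.1, 'at', array([ 0.4404, -0.0171,  0.269 ]), 'yaw', 86.1, 'w', 59.6, 'F', array([0.6, 0.1, 0. ]), 't', 63.3)
hood ((-0.5627917467879371, -0.3348546876859757), 0.7644684889581468)
lid ((-0.2787044872672979, 0.20314608028765946), 0.9753495027621587)
knob ((-1.6106846169601, -0.7412850808011875), 0.6676217803248653)
```

View pics/m22.png

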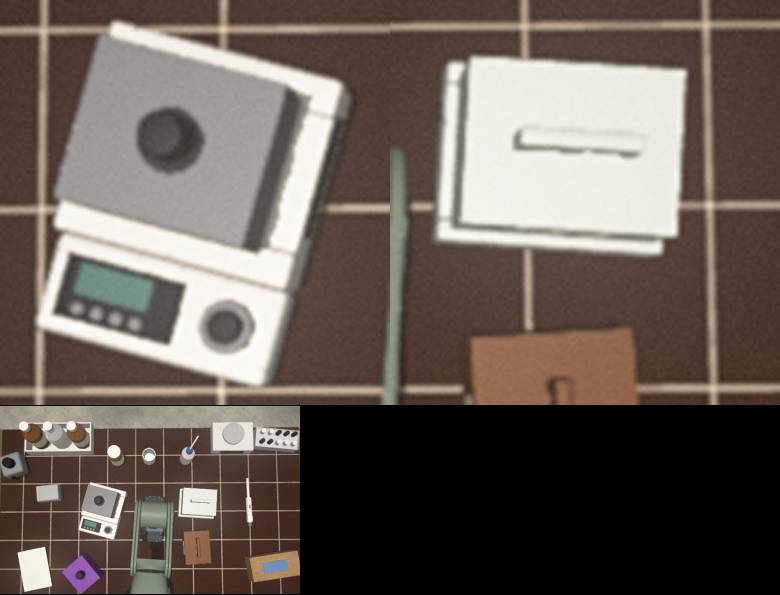

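The final picture shows the hood square on the deck (knob at 169,139 in the crop, about 4 mm from its first spot, within the play). The lid is back within 0.5 px of where it began, and the bystanders are unmoved. The arm is clear of everything, so I hand in.

```bash
python3 -c "
from h import *
print(ticket.close_job())"
```

```text
the job is handed in; nothing more can be done
None
```

I did every step of the job and handed it in at about 63 s on the robot's clock. The hand-in reports no verdict, so what follows is from my own checks.

**What I did:**
- I set the hood and then the lid down on the clear bench.
- I moved all four tubes from the box into free wells. The one reference tube stayed in its well.
- I put the hood back, pressed start, and put the lid back on the box.

**What the last checks showed:**
- **Tubes:** each one was lowered to the well floor. The wrist picture, taken before the hood went back on, showed five caps in the block.
- **Hood:** it touched down exactly at the expected height and looks square. It sits about 4–5 mm from where it first stood. That is inside the play but close to its edge.
- **Lid:** it touched down exactly at the expected height, within 0.5 px of its first place in the top view.
- **Bystanders:** they look unmoved in the last top picture.

**What disagreed:**
- **Start button:** it reached a hard stop about 3.5 mm higher than I calculated, and the force peaked at about 42 N. The spring forces, about 4 N just before the stop, fit nearly full travel. I pressed with the closed fingertips, so I don't expect the 40 N limit on the arm and gripper body to apply, but I could not confirm that.
- **Cameras:** the wrist and top cameras differed by 3–5 mm on the heater's position along x. I placed the tubes by comparing tube and well directly, and the hood at a middle value.

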